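# Pack the bearing and clamp the case shut

## Task

Lay the ball bearing flat in the open grey parts case. Then put the loose lid on: hook one end of it under the lip at the case's left end first and let the other end down inside the walls. Finally swing the clamp lever over and press it firmly, without forcing it, until it holds the lid all the way down against the seal; leave the roll of tape where it is.

Things in the scene. Friction and masses are not known exactly. Their poses are not given: they have to be found in the camera images.
- case: Open grey steel case, fixed to the top, outside 124 (x) by 162 (y) by 54 mm high, walls 4 mm; origin at the centre of its underside. +y points to the end with the lip (left), -y to the end with the clamp. Floor top 4 mm above the origin (black liner). The cavity below the ledge is 104 (x) by 136 (y) mm.
- lid: Loose flat aluminium lid, 110 (x) by 150 (y) by 4 mm, about 0.3 kg, lying on the top; origin at the centre of its underside, z up. An upright dark grip plate stands on its middle: 10 mm thick (y), 56 mm long (x), its top 40 mm above the lid's underside. Either end may go under the lip. Fully home, its origin lies 40 mm above the case's origin.
- seal (a joint): How far the sprung black seal strip is pressed down, in m: 0 free, 0.006 fully down. It stands at the -y (clamp) end of the case, 6 mm proud of the ledge, and carries that end of the lid; 4 N starts it and 10 N presses it fully down, so the lid's own weight does not.
- clamp (a joint): Clamp lever's angle in rad about the case's x axis: about 2 at the start (swung out past the -y end), falling to 0 as it closes; at 0 its foot just meets a lid that is home, and the lid is its stop. Stiff hinge (0.7 N m friction), stays where left: 7 N at the grip moves it, about 11 N at the end against the seal, then resistance rises steeply.
- clamp_pivot (a point): The clamp lever's hinge axis (along the case's x), at x = 0, y = -91, z = 64 mm in the case's frame. The lever's foot presses on the lid 40 mm from this axis towards +y.
- clamp_grip (a point): Centre of the rubber roller at the clamp lever's end: diameter 20 mm, 16 mm wide along the case's x, 110 mm from the pivot. Seen from the pivot it lies at angle (clamp - 0.65 rad) from straight up towards the case's -y. It can be pinched across its width from above to lift the lever, but drags and slips in a vertical pinch, so push it from outside (the -y side) with shut fingers to close it.
- bearing: Steel ball bearing lying flat, 52 mm in diameter, 15 mm high, a metal ring; origin at the centre of its underside. Its place may be exchanged with the tape roll's.
- tape_black: Roll of black tape lying flat, 64 mm in diameter, 19 mm high; to be left alone. Origin at the centre of its underside.
- ledge (a point): Centre of the lid's recess, 40 mm above the case's origin, at the height of the ledge (6 to 10 mm wide, all round inside) that the lid rests on. The recess between the walls is 116 (x) by 154 (y) mm, its end faces at y = +77 and -77 mm. The near, far and -y walls rise 14 mm above the ledge.
- lip (a point): Middle of the lip's lower inner edge: y = +68, z = 53 mm in the case's frame. The lip overhangs the +y end of the recess by 9 mm, 13 mm above the ledge, 4 mm thick. A flat lid cannot drop in: its +y end goes in first, tilted 20 to 25 degrees with the other end up, is pushed against the +y end face, then the -y end is let down.
There are look-alikes about, which are no part of the job. Of the things that look like the bearing, the smallest one is meant.

How it is judged:
On the way, in this order (a step that is already met when the one before it is completed fails the run):
1. the bearing lies flat in the case, let go (x of bearing in the frame of case between -0.05 and 0.05 m and y of bearing in the frame of case between -0.07 and 0.07 m and z of bearing in the frame of case below 0.023 m and contact force between the fingers and bearing below 0.5 N), for 0.2 s.
2. the lid lies in the case's recess, hooked under the lip, let go (x of lid in the frame of case between -0.006 and 0.006 m and y of lid in the frame of case between -0.006 and 0.006 m and z of lid in the frame of case between 0.037 and 0.0455 m and angle between lid's own z axis and vertical below 0.09 rad and contact force between the fingers and lid below 0.5 N), for 0.2 s.
3. the clamp lever is over the lid and the seal is pressed down (value of joint clamp below 0.12 rad and value of joint seal above 0.0045 m), for 0.2 s.
At the end, for the whole second after the job is handed in: The bearing lies flat in the case; the lid lies in its recess within 6 mm of centre, level (0.04 rad), under the lip and home (origin under 42 mm above the case's); the clamp lever is closed (below 0.12 rad) and keeps the seal pressed by over 4.5 mm; the lid is at rest (all of step 3 and x of bearing in the frame of case between -0.05 and 0.05 m and y of bearing in the frame of case between -0.07 and 0.07 m and z of bearing in the frame of case below 0.023 m and x of lid in the frame of case between -0.006 and 0.006 m and y of lid in the frame of case between -0.006 and 0.006 m and z of lid in the frame of case between 0.037 and 0.042 m and angle between lid's own z axis and vertical below 0.04 rad and linear speed of lid below 0.02 m/s); the robot touches nothing.
It fails at once if the clamp or lid is forced: case, seal and clamp foot together press on the lid with more than 160 N (some 35 N pushed at the lever's grip) (contact force between lid and case above 160 N).
It fails at once if the tape roll is moved by more than 3 cm (distance of tape_black from where it was at the start of the episode above 0.03 m).
It also fails if it takes over 72 s, if anything falls off the work surface, if the arm or the gripper's body presses on something with over 40 N, if the wrist force passes 120 N, or if a joint passes its speed limit or range.

## Robot

A 6-joint arm with a two-finger parallel gripper is mounted at the origin on a cart in front of the work surface, level with it; the furniture and walls round the work are solid. World frame = base frame: x ahead of the robot, y to its left, z up, the work surface at z = 0. Lengths are in m, angles in rad, forces in N, time in s.
With the tool pointing down it reaches from about 0.35 to 0.725 m from the base axis. Payload 6 kg.
Tool frame: the origin (TCP) lies on the centre line of the jaws, within the pads' length; the fingertips stand 17 mm ahead of it and the grasp point (between the pads) lies 2 mm behind it; z points along the fingers, y is the line along which they close (so a half turn about z gives the same grasp; the last joint's range is limited). The gripper opens to 85 mm and grips with 20 to 120 N. Pads are 22 mm wide; open, the fingers measure 114 mm over their backs; the gripper's body (76 mm by 85 mm) begins 54 mm behind the grasp point. The pads swing forward as they close: fully open they stand 13 mm farther back than shut.
Start: joints at [0.334, 0.04, 0.085, 0, -1.615, -0.334], TCP at [0.6, 0, 0.248] pointing down, gripper open.
Joint ranges: [-2.56, 2.56], [-1.29, 2.01], [-1.08, 1.49], [-3.29, 1.98], [-2.81, -0.18], [-2.99, 2.99]. Speed limits (rad/s): [2.57, 2.57, 3.01, 3.14, 3.14, 3.14].

## Interface

Orientations are given as a rotation vector (axis times angle).
In Python, from rig import r, viewer, search_frame, trace gives the robot as it stands.
- The arm moves only by the tool jog_arm, never from a script. Its argument "moves" is a list of rows, each an object of numbers: "tx", "ty", "tz": the shift along the world's x, y, z in units of 30 mm (1.0 is 30 mm); "yaw": the turn about the world's z in units of 8 degrees (1.0 is 8 degrees); "jaw": the finger opening in mm, from 0 to 85.4. In form: [{"tx": .., "ty": .., "tz": .., "yaw": .., "jaw": ..}, ...]. A call has exactly 8 rows; each row shifts and turns the commanded pose from where the row before left it; what a row does not reach is not made up. A row lasts 1/10 s, in which the tool goes at most 50 mm and 8.59 degrees, less where a joint would pass 70% of its speed; a pose out of reach is approached as far as the arm can. A call is refused whole if a number of a shift passes 1 or a number of a turn 1, either way. A call with a gripper value outside its range is refused whole. The fingers move at their own pace and stop on an object; "grip_force" is the grip in N (left out, the last holds). Time passes only in rows, so rows that do not move let the fingers close, or fill a call up. It gives the time, the measured TCP pose, the force, the opening and the grip force at its end, in the units of the state.
- r.sense(): the state, without advancing time (a new reading comes with each control period).
- viewer.get_image(name): name is "scene" or "side" or "wrist"; returns the picture (384x512x3 uint8, red, green, blue); there is no depth.
- viewer.camera_info(name): a dict with "fov_y" (degrees; the focal length in pixels is half the picture's height over the tangent of half this angle, whatever the lens; pixels are square), "cx", "cy" (the principal point, pixels), "T" (4x4, takes a point from camera to world coordinates). Camera axes: x right, y up, looking along -z (the intrinsics and any distortion apply to the point x, -y, -z); pixel columns grow to the right and rows downward; lengths in m; the calibration is good to about 2 mm. A picture is of the moment at which its call begins: read the wrist's pose just before it. camera_info takes no time and is no camera call; for the wrist camera it gives the pose at the moment of the call.
- r.sign_off(): hands the job in; it is judged then, once.
Trained networks look in the newest picture that a camera, given by its name, has taken for a name from the list of things; names that differ only in an ending like _2 or _b are one class to them, and where a whole thing is asked for, a point or a joint stands for the part that bears it (a point fixed in the world has none). Each returns a list of dicts, best first, with "confidence" (0 to 1); they miss things now and then, are a little off and sometimes report something else, mostly with a low value. They report only what shows in the picture. A call takes as long as a camera call. They do not tell look-alikes from the thing itself.
- search_frame(camera, target): "location" ([column, row] in pixels, amid what is visible of it).
- trace(camera, target): "region" (384x512 bool, what is visible of it) and "location" ([column, row] in pixels, amid what is visible of it).
The state is a dict: "t": time; "joint_positions": joint angles; "qd": joint speeds; "joint_torque": joint torques, N m; "tcp_pos": TCP position; "eef_rot": TCP orientation; "ft_force": force on the tool from outside, world axes, zero at the start; "moment": the same for the moment, N m; "gripper_width": finger opening in m; "grasp_force": force on a finger pad.
Only numpy, scipy, OpenCV 4.12 (cv2) and the standard library are available. Lean on these libraries where they do the work, as an engineer would, in place of code of your own. Each camera call takes 0.05 s, during which the arm holds its last target. There are 200 camera calls.

## Working session

There is one attempt and no reset: what is moved stays moved. The work goes in short steps, Python scripts to look and compute and a tool call to move; the robot and the scene stay as the last step left them, time stands still between calls to the robot, and variables do not carry over. Pictures are saved under pics/ and viewed, at most 10 in all, crops included, and the job is handed in when it is done.

Besides the shell and the picture viewer there is one more tool, called after "Emit:" in YAML: its name, and indented under it one key for each argument. jog_arm: Moves the arm, as the interface text tells. Its arguments: {"type":"object","properties":{"moves":{"type":"array"},"grip_force":{"type":"number"}},"required":["moves"]}

```bash
ls; mkdir -p pics
cat > h.py <<'E'
import numpy as np, cv2
from rig import r, viewer, search_frame, trace
def ray(cam,uv,info=None):
    i=info or viewer.camera_info(cam); f=192/np.tan(np.radians(i["fov_y"])/2)
    d=np.array([(uv[0]-i["cx"])/f,-(uv[1]-i["cy"])/f,-1.]); T=np.array(i["T"])
    return T[:3,3],T[:3,:3]@d
def onz(cam,uv,z,info=None):
    o,d=ray(cam,uv,info); return o+d*(z-o[2])/d[2]
def proj(cam,p,info=None):
    i=info or viewer.camera_info(cam); f=192/np.tan(np.radians(i["fov_y"])/2)
    T=np.array(i["T"]); q=T[:3,:3].T@(np.array(p)-T[:3,3]); return np.array([i["cx"]+f*q[0]/-q[2], i["cy"]-f*q[1]/-q[2]])
E
python3 - <<'E'
from h import *
ims={}
for c in ["scene","side","wrist"]:
    ims[c]=viewer.get_image(c); cv2.imwrite(f"pics/{c}0.png",ims[c][:,:,::-1])
    i=viewer.camera_info(c); print(c,{k:v for k,v in i.items() if k!="T"},np.round(i["T"],3).tolist())
    for t in ["case","lid","bearing","tape_black","clamp_grip"]:
        print(t,[(np.round(d["location"]).tolist(),round(d["confidence"],2)) for d in search_frame(c,t)])
cv2.imwrite("pics/both.png",cv2.resize(np.hstack([ims["scene"],ims["side"]]),(800,300))[:,:,::-1])
print(r.sense()["t"])
E
```

```text
pics
scene {'fov_y': 51.72985356767514, 'cx': 255.68313298319913, 'cy': 194.31878079652034} [[0.819, 0.252, -0.515, 0.003], [-0.574, 0.354, -0.739, -0.79], [-0.004, 0.901, 0.435, 0.563], [0.0, 0.0, 0.0, 1.0]]
case [([242.0, 218.0], 0.84)]
lid [([187.0, 190.0], 0.65)]
bearing [([362.0, 314.0], 0.86), ([335.0, 276.0], 0.76), ([394.0, 289.0], 0.74)]
tape_black [([285.0, 298.0], 0.74)]
clamp_grip [([273.0, 223.0], 0.65)]
side {'fov_y': 47.026906637926444, 'cx': 255.51656633742326, 'cy': 192.18927955244675} [[0.986, 0.092, -0.139, 0.305], [-0.166, 0.625, -0.762, -1.181], [0.017, 0.775, 0.632, 1.05], [0.0, 0.0, 0.0, 1.0]]
case [([254.0, 201.0], 0.92)]
lid [([235.0, 163.0], 0.94)]
bearing [([318.0, 292.0], 0.93), ([281.0, 298.0], 0.77), ([281.0, 266.0], 0.55)]
tape_black [([240.0, 268.0], 0.8)]
clamp_grip [([266.0, 213.0], 0.46)]
wrist {'fov_y': 65.50519806690023, 'cx': 250.0724232154174, 'cy': 191.65591357029268} [[-1.0, -0.001, 0.002, 0.598], [0.0, -0.962, -0.274, -0.069], [0.002, -0.274, 0.962, 0.374], [0.0, 0.0, 0.0, 1.0]]
case [([326.0, 165.0], 0.7), ([317.0, 117.0], 0.48)]
lid [([320.0, 326.0], 0.89), ([320.0, 73.0], 0.29)]
bearing []
tape_black []
clamp_grip [([320.0, 70.0], 0.68), ([328.0, 168.0], 0.58)]
0.9
```

View pics/scene0.png

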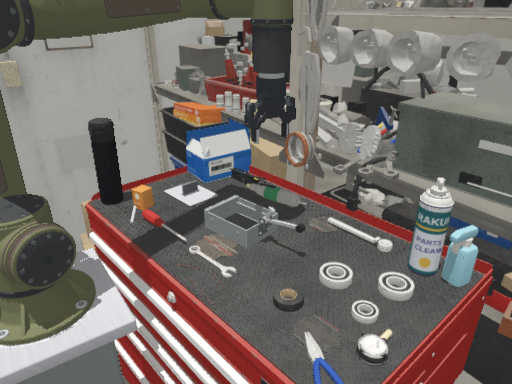

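View pics/side0.png

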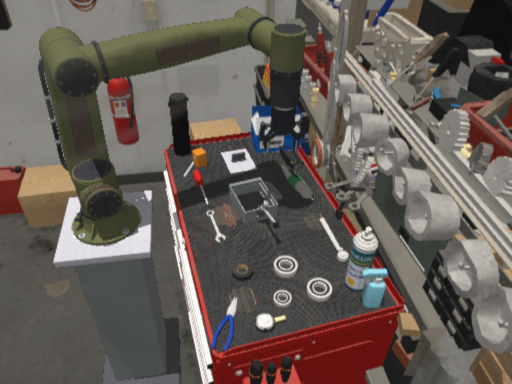

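Scene view: three bearing look-alikes at (336,275), (396,287) and (364,312); the black tape roll is at (289,299). In the side view the same bearings are at (286,265), (319,290) and (282,298). The smallest is scene (364,312), or side (282,298). The case is at (240,220) with its lever swung out to the right, and the lid is at (190,190).

Run:
```python
from h import *
S=cv2.imread("pics/scene0.png"); W=cv2.imread("pics/wrist0.png")
crop=cv2.resize(S[250:350,260:430],None,fx=2.2,fy=2.2,interpolation=cv2.INTER_CUBIC)
out=np.zeros((600,512,3),np.uint8); out[:384]=W; out[384:384+210,:374]=crop[:210,:374]
cv2.imwrite("pics/wc.png",out)
for c,l in [("scene",[(336,275),(396,287),(364,312),(289,299)]),("side",[(286,265),(319,290),(282,298),(240,270)])]:
    for p in l: print(c,p,np.round(onz(c,p,.012),3))
for c in ["scene","side"]:
    viewer.get_image(c)
    for d in trace(c,"bearing"):
        m=d["region"]; ys,xs=np.nonzero(m)
        e=[onz(c,(x,y),.010) for x,y in zip(xs,ys)]; e=np.array(e)
        print(c,np.round(d["location"]),m.sum(),"ext",np.round(e[:,:2].min(0),3),np.round(e[:,:2].max(0),3))
```

```text
scene (336, 275) [ 0.564 -0.3    0.012]
scene (396, 287) [ 0.639 -0.405  0.012]
scene (364, 312) [ 0.523 -0.417  0.012]
scene (289, 299) [ 0.427 -0.302  0.012]
side (286, 265) [ 0.567 -0.295  0.012]
side (319, 290) [ 0.642 -0.404  0.012]
side (282, 298) [ 0.529 -0.415  0.012]
side (240, 270) [ 0.424 -0.293  0.012]
scene [364. 312.] 536 ext [ 0.495 -0.445] [ 0.56  -0.384]
scene [336. 274.] 734 ext [ 0.521 -0.342] [ 0.609 -0.252]
scene [392. 289.] 830 ext [ 0.597 -0.441] [ 0.691 -0.356]
side [320. 290.] 428 ext [ 0.606 -0.445] [ 0.681 -0.36 ]
side [284. 271.] 389 ext [ 0.527 -0.341] [ 0.602 -0.255]
side [280. 298.] 296 ext [ 0.499 -0.448] [ 0.556 -0.384]
```

View pics/wc.png

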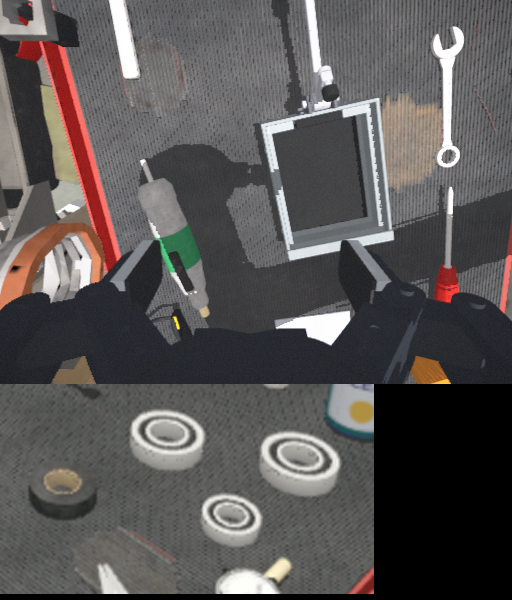

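The wrist view shows the case rim with top corners near (262,127), (378,101), (393,235) and (290,258). The lip is at the bottom (+y) and the clamp at the top. The crop confirms that the lower-middle bearing, scene (364,312), is the smallest.

Run:
```python
from h import *
P=[onz("wrist",p,.055)[:2] for p in [(262,126),(378,100),(393,235),(290,258)]]
P=np.array(P); print(np.round(P,3).tolist(), P.mean(0))
v=(P[3]+P[2]-P[0]-P[1])/2; w=(P[0]+P[3]-P[1]-P[2])/2
print("len y",np.linalg.norm(v),"yaw from y",np.degrees(np.arctan2(-v[0],v[1])),"len x",np.linalg.norm(w),"yaw from x",np.degrees(np.arctan2(w[1],w[0])))
for c,p in [("scene",(188,192)),("side",(237,160)),("scene",(373,347)),("scene",(240,130))]: print(c,p,onz(c,p,.01))
for c in ["scene","side"]:
    viewer.get_image(c)
    for t in ["lid","tape_black"]:
        d=trace(c,t)[0]; ys,xs=np.nonzero(d["region"]); e=np.array([onz(c,(x,y),.004 if t=="lid" else .012)[:2] for x,y in zip(xs,ys)]).astype(np.float32)
        print(c,t,d["confidence"],cv2.minAreaRect(e), np.median(e,0))
print(r.sense()["tcp_pos"],r.sense()["eef_rot"],r.sense()["gripper_width"])
```

```text
[[0.585, -0.05], [0.467, -0.076], [0.432, 0.074], [0.55, 0.104]] [0.5085802  0.01302335]
len y 0.15574466706533405 yaw from y 12.989738675357065 len x 0.12179379040140301 yaw from x 13.18462580655208
scene (188, 192) [0.48885162 0.29150528 0.01      ]
side (237, 160) [0.49348315 0.290165   0.01      ]
scene (373, 347) [ 0.46949693 -0.48493597  0.01      ]
scene (240, 130) [1.00742523 0.78017475 0.01      ]
scene lid 0.86 ((0.5006244778633118, 0.2932133674621582), (0.12711580097675323, 0.1574668139219284), 7.823876857757568) [0.49563777 0.290603  ]
scene tape_black 0.68 ((0.4282326102256775, -0.29694071412086487), (0.08141756057739258, 0.06299800425767899), 52.740970611572266) [ 0.42530885 -0.29810748]
side lid 0.73 ((0.4998551905155182, 0.2949063777923584), (0.10704565793275833, 0.14655441045761108), 9.430277824401855) [0.49854836 0.29100722]
side tape_black 0.75 ((0.428141713142395, -0.29479682445526123), (0.0754503384232521, 0.06440304964780807), 81.2131118774414) [ 0.42803326 -0.2968769 ]
[5.99974755e-01 2.97314682e-05 2.48253146e-01] [ 2.22141851e+00 -2.22134301e+00 -1.03966253e-04] 0.08522412995674963
```

Emit:
jog_arm:
  moves:
    - {"tx": -0.3, "ty": -1}
    - {"tx": -0.3, "ty": -1}
    - {"tx": -0.3, "ty": -1}
    - {"tx": -0.3, "ty": -1}
    - {"tx": -0.3, "ty": -1}
    - {"tx": -0.3, "ty": -1}
    - {"tx": -0.3, "ty": -1, "tz": -0.5}
    - {"tx": -0.3, "ty": -1, "tz": -0.5}

```text
$.moves[0]: bad value
```

Emit:
jog_arm:
  moves:
    - {"tx": -0.3, "ty": -1, "tz": 0, "yaw": 0, "jaw": 85}
    - {"tx": -0.3, "ty": -1, "tz": 0, "yaw": 0, "jaw": 85}
    - {"tx": -0.3, "ty": -1, "tz": 0, "yaw": 0, "jaw": 85}
    - {"tx": -0.3, "ty": -1, "tz": 0, "yaw": 0, "jaw": 85}
    - {"tx": -0.3, "ty": -1, "tz": 0, "yaw": 0, "jaw": 85}
    - {"tx": -0.3, "ty": -1, "tz": 0, "yaw": 0, "jaw": 85}
    - {"tx": -0.3, "ty": -1, "tz": 0, "yaw": 0, "jaw": 85}
    - {"tx": -0.3, "ty": -1, "tz": 0, "yaw": 0, "jaw": 85}
  grip_force: 40

```text
t: 2.2
tcp_pos: [0.5275, -0.2411, 0.2484]
eef_rot: [-2.222, 2.221, -0.0]
ft_force: [0.7, -0.1, -0.8]
gripper_width: 0.085
grasp_force: 0.0
```

Emit:
jog_arm:
  moves:
    - {"tx": 0, "ty": -1, "tz": -0.5, "yaw": 0, "jaw": 85}
    - {"tx": 0, "ty": -1, "tz": -0.5, "yaw": 0, "jaw": 85}
    - {"tx": 0, "ty": -1, "tz": -0.5, "yaw": 0, "jaw": 85}
    - {"tx": 0, "ty": -1, "tz": -0.5, "yaw": 0, "jaw": 80}
    - {"tx": 0, "ty": -1, "tz": -0.5, "yaw": 0, "jaw": 75}
    - {"tx": 0, "ty": -0.8, "tz": -0.5, "yaw": 0, "jaw": 75}
    - {"tx": 0, "ty": 0, "tz": 0, "yaw": 0, "jaw": 75}
    - {"tx": 0, "ty": 0, "tz": 0, "yaw": 0, "jaw": 75}

```text
t: 3.0
tcp_pos: [0.5276, -0.4143, 0.1576]
eef_rot: [2.22, -2.222, -0.002]
ft_force: [0.1, 0.3, 1.0]
gripper_width: 0.075
grasp_force: 0.0
```

Run:
```python
from h import *
s=r.sense(); print(s["t"],s["tcp_pos"],s["gripper_width"])
im=viewer.get_image("wrist"); cv2.imwrite("pics/w1.png",im[:,:,::-1])
for d in trace("wrist","bearing"):
    ys,xs=np.nonzero(d["region"]); e=np.array([onz("wrist",(x,y),.015)[:2] for x,y in zip(xs,ys)]).astype(np.float32)
    print(np.round(d["location"]),d["confidence"],e.min(0),e.max(0),cv2.minEnclosingCircle(e))
```

```text
3.0 [ 0.52761187 -0.41432311  0.15757419] 0.0750377488539678
[250. 175.] 0.97 [ 0.5021254  -0.43896967] [ 0.55383766 -0.38578528] ((0.5271826386451721, -0.41302457451820374), 0.02768677845597267)Traceback (most recent call last):
  File "<stdin>", line 5, in <module>
  File "h.py", line 8, in onz
    o,d=ray(cam,uv,info); return o+d*(z-o[2])/d[2]
        ~~~^^^^^^^^^^^^^
  File "h.py", line 4, in ray
    i=info or viewer.camera_info(cam); f=192/np.tan(np.radians(i["fov_y"])/2)
              ~~~~~~~~~~~~~~~~~~^^^^^
ValueError: time passes only in moves, steps and waits
```

View pics/w1.png

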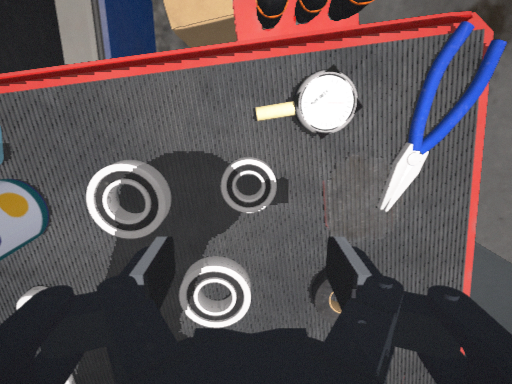

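The bearing is at (250,186), between the jaws, with nothing close enough on its ±x sides to be hit.

Emit:
jog_arm:
  moves:
    - {"tx": 0, "ty": 0, "tz": -1, "yaw": 0, "jaw": 72}
    - {"tx": 0, "ty": 0, "tz": -1, "yaw": 0, "jaw": 72}
    - {"tx": 0, "ty": 0, "tz": -1, "yaw": 0, "jaw": 72}
    - {"tx": 0, "ty": 0, "tz": -0.9, "yaw": 0, "jaw": 72}
    - {"tx": 0, "ty": 0, "tz": -0.6, "yaw": 0, "jaw": 72}
    - {"tx": 0, "ty": 0, "tz": -0.18, "yaw": 0, "jaw": 72}
    - {"tx": 0, "ty": 0, "tz": 0, "yaw": 0, "jaw": 70}
    - {"tx": 0, "ty": 0, "tz": 0, "yaw": 0, "jaw": 45}

```text
t: 3.9
tcp_pos: [0.5291, -0.4142, 0.02]
eef_rot: [-2.222, 2.22, -0.004]
ft_force: [0.5, -0.3, 1.3]
gripper_width: 0.0572
grasp_force: 0.0
```

Emit:
jog_arm:
  moves:
    - {"tx": 0, "ty": 0, "tz": 0, "yaw": 0, "jaw": 40}
    - {"tx": 0, "ty": 0, "tz": 0, "yaw": 0, "jaw": 40}
    - {"tx": 0, "ty": 0, "tz": 0, "yaw": 0, "jaw": 40}
    - {"tx": 0, "ty": 0, "tz": 0, "yaw": 0, "jaw": 40}
    - {"tx": 0, "ty": 0, "tz": 0.1, "yaw": 0, "jaw": 40}
    - {"tx": 0, "ty": 0, "tz": 0.4, "yaw": 0, "jaw": 40}
    - {"tx": 0, "ty": 0, "tz": 0.5, "yaw": 0, "jaw": 40}
    - {"tx": 0, "ty": 0, "tz": 0.5, "yaw": 0, "jaw": 40}

```text
t: 4.7
tcp_pos: [0.528, -0.4142, 0.0645]
eef_rot: [2.221, -2.221, 0.001]
ft_force: [0.0, -0.8, -1.6]
gripper_width: 0.0492
grasp_force: 41.7
```

Emit:
jog_arm:
  moves:
    - {"tx": 0, "ty": 0.3, "tz": 1, "yaw": 0, "jaw": 40}
    - {"tx": 0, "ty": 0.8, "tz": 1, "yaw": 0, "jaw": 40}
    - {"tx": 0, "ty": 1, "tz": 1, "yaw": 0, "jaw": 40}
    - {"tx": 0, "ty": 1, "tz": 1, "yaw": 0.6, "jaw": 40}
    - {"tx": 0, "ty": 1, "tz": 0, "yaw": 1, "jaw": 40}
    - {"tx": 0, "ty": 1, "tz": 0, "yaw": 0, "jaw": 40}
    - {"tx": 0, "ty": 1, "tz": 0, "yaw": 0, "jaw": 40}
    - {"tx": 0, "ty": 0.9, "tz": 0, "yaw": 0, "jaw": 40}

```text
t: 5.5
tcp_pos: [0.528, -0.2027, 0.1846]
eef_rot: [-2.455, 1.959, -0.003]
ft_force: [-0.1, -0.6, -2.0]
gripper_width: 0.049
grasp_force: 41.8
```

Emit:
jog_arm:
  moves:
    - {"tx": -0.1, "ty": 1, "tz": 0, "yaw": 0, "jaw": 40}
    - {"tx": -0.1, "ty": 1, "tz": 0, "yaw": 0, "jaw": 40}
    - {"tx": -0.1, "ty": 1, "tz": 0, "yaw": 0, "jaw": 40}
    - {"tx": -0.1, "ty": 1, "tz": 0, "yaw": 0, "jaw": 40}
    - {"tx": -0.1, "ty": 1, "tz": 0, "yaw": 0, "jaw": 40}
    - {"tx": -0.1, "ty": 1, "tz": 0, "yaw": 0, "jaw": 40}
    - {"tx": 0, "ty": 0.9, "tz": 0, "yaw": 0, "jaw": 40}
    - {"tx": 0, "ty": 0, "tz": 0, "yaw": 0, "jaw": 40}

```text
t: 6.3
tcp_pos: [0.51, 0.0055, 0.1844]
eef_rot: [-2.457, 1.955, -0.001]
ft_force: [-0.3, -1.4, -2.3]
gripper_width: 0.0494
grasp_force: 41.8
```

Run:
```python
from h import *
s=r.sense(); print(s["t"],s["tcp_pos"],s["eef_rot"],s["gripper_width"],s["grasp_force"])
i=viewer.camera_info("wrist");im=viewer.get_image("wrist"); cv2.imwrite("pics/w2.png",im[:,:,::-1]); print(np.round(i["T"],4).tolist())
```

```text
6.3 [0.51000274 0.00549222 0.1844079 ] [-2.45662164e+00  1.95478181e+00 -1.11082755e-03] 0.049443453739697066 41.79324198514223
[[-0.9745, 0.2158, 0.0617, 0.5239], [-0.2245, -0.9368, -0.2684, -0.0623], [-0.0001, -0.2754, 0.9613, 0.3105], [0.0, 0.0, 0.0, 1.0]]
```

View pics/w2.png

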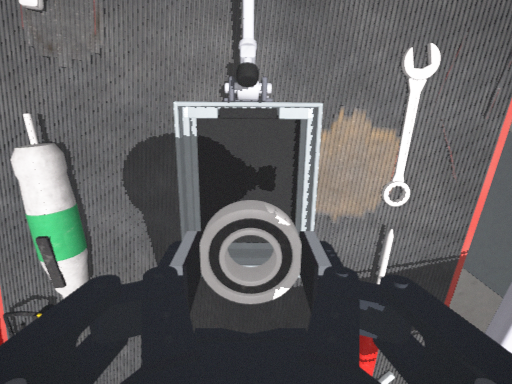

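Run:
```python
from h import *
a=onz("wrist",(174,102.5),.054)[:2]; b=onz("wrist",(322,103),.054)[:2]
u=(a-b)/np.linalg.norm(a-b); yaw=np.arctan2(u[1],u[0]); y=np.array([-u[1],u[0]])
print(np.linalg.norm(a-b),np.degrees(yaw),(a+b)/2+.081*y)
for z,n in((.1,"foot"),): print(onz("wrist",(248,74),z))
v=r.sense()["eef_rot"]; R=cv2.Rodrigues(v)[0]; print(np.degrees(np.arctan2(R[1,1],R[0,1])), np.degrees(np.arctan2(R[1,0],R[0,0])))
```

```text
0.12189969740442144 12.750311354491298 [0.50826121 0.01309997]
[ 0.52978335 -0.08317945  0.1       ]
-167.05761632375726 -77.05759929359405
```

Emit:
jog_arm:
  moves:
    - {"tx": -0.1, "ty": 0.4, "tz": -1, "yaw": 0, "jaw": 40}
    - {"tx": 0, "ty": 0, "tz": -1, "yaw": 0, "jaw": 40}
    - {"tx": 0, "ty": 0, "tz": -1, "yaw": 0, "jaw": 40}
    - {"tx": 0, "ty": 0, "tz": -1, "yaw": 0, "jaw": 40}
    - {"tx": 0, "ty": 0, "tz": -0.8, "yaw": 0, "jaw": 40}
    - {"tx": 0, "ty": 0, "tz": -0.4, "yaw": 0, "jaw": 40}
    - {"tx": 0, "ty": 0, "tz": -0.1, "yaw": 0, "jaw": 40}
    - {"tx": 0, "ty": 0, "tz": 0, "yaw": 0, "jaw": 40}

```text
t: 7.15
tcp_pos: [0.5077, 0.0148, 0.025]
eef_rot: [-2.454, 1.96, -0.002]
ft_force: [0.5, -0.6, -0.3]
gripper_width: 0.0494
grasp_force: 42.5
```

Emit:
jog_arm:
  moves:
    - {"tx": 0, "ty": 0, "tz": 0, "yaw": 0, "jaw": 60}
    - {"tx": 0, "ty": 0, "tz": 0, "yaw": 0, "jaw": 60}
    - {"tx": 0, "ty": 0, "tz": 0, "yaw": 0, "jaw": 60}
    - {"tx": 0, "ty": 0, "tz": 0, "yaw": 0, "jaw": 60}
    - {"tx": 0, "ty": 0, "tz": 0.6, "yaw": 0, "jaw": 60}
    - {"tx": 0, "ty": 0, "tz": 1, "yaw": 0, "jaw": 60}
    - {"tx": 0, "ty": 0, "tz": 1, "yaw": 0, "jaw": 60}
    - {"tx": 0, "ty": 0, "tz": 1, "yaw": 0, "jaw": 65}

```text
t: 7.95
tcp_pos: [0.5069, 0.015, 0.1331]
eef_rot: [2.455, -1.96, 0.0]
ft_force: [1.1, -0.1, 0.3]
gripper_width: 0.0651
grasp_force: 0.0
```

Emit:
jog_arm:
  moves:
    - {"tx": 0, "ty": 0.4, "tz": 1, "yaw": 0, "jaw": 85}
    - {"tx": 0, "ty": 1, "tz": 1, "yaw": 0, "jaw": 85}
    - {"tx": 0, "ty": 1, "tz": 0.5, "yaw": 0, "jaw": 85}
    - {"tx": 0, "ty": 1, "tz": 0, "yaw": 0, "jaw": 85}
    - {"tx": 0, "ty": 1, "tz": 0, "yaw": 0, "jaw": 85}
    - {"tx": 0, "ty": 1, "tz": 0, "yaw": 0, "jaw": 85}
    - {"tx": 0, "ty": 0.7, "tz": 0, "yaw": 0, "jaw": 85}
    - {"tx": 0, "ty": 0, "tz": 0, "yaw": 0, "jaw": 85}

```text
t: 8.75
tcp_pos: [0.5066, 0.2001, 0.2064]
eef_rot: [2.457, -1.956, -0.001]
ft_force: [0.4, 0.2, -0.4]
gripper_width: 0.0852
grasp_force: 0.0
```

Run:
```python
from h import *
s=r.sense(); print(s["t"],s["tcp_pos"],s["eef_rot"],s["gripper_width"],s["grasp_force"])
i=viewer.camera_info("wrist");im=viewer.get_image("wrist"); cv2.imwrite("pics/w3.png",im[:,:,::-1]); np.save("w3T.npy",i["T"])
viewer.get_image("side")
print([(d["location"],d["confidence"],onz("side",d["location"],.012,viewer.camera_info("side"))) for d in search_frame("side","bearing")])
```

```text
8.75 [0.50664046 0.20010387 0.20638097] [ 2.45729071e+00 -1.95638609e+00 -7.94416744e-04] 0.0852373374336367 0.0
[([283.8, 268.2], 0.94, array([ 0.55793697, -0.30630884,  0.012     ])), ([249.7, 203.0], 0.62, array([0.50228355, 0.01345417, 0.012     ]))]
```

View pics/w3.png

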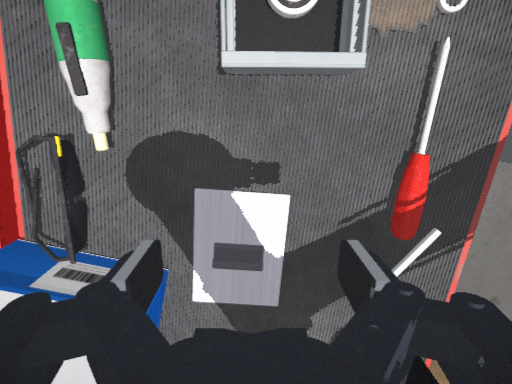

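The bearing lies in the case at (293,5). The lid's corners are at (194,189), (290,195), (280,306) and (192,303), with its grip plate at (238,257). A blue box stands to the left of it.

Run:
```python
from h import *
P=np.array([onz("wrist",p,.004)[:2] for p in [(194,189),(290,195),(280,306),(192,303)]])
print(np.round(P,4).tolist(),P.mean(0))
v=(P[3]+P[2]-P[0]-P[1])/2; w=(P[0]+P[3]-P[1]-P[2])/2
print(np.linalg.norm(v),np.degrees(np.arctan2(-v[0],v[1])),np.linalg.norm(w),np.degrees(np.arctan2(w[1],w[0])))
for z in(.04,): 
  Q=np.array([onz("wrist",p,z)[:2] for p in [(215,243),(264,246),(263,256),(214,253)]]);print(Q.tolist(),Q.mean(0))
print("case lip mid",onz("wrist",(293,60),.057),[onz("wrist",p,.057)[:2] for p in [(222,68),(366,68)]])
for z in(0.,.1):print("box",onz("wrist",(167,270),z))
```

```text
[[0.5627, 0.2325], [0.4537, 0.2152], [0.4279, 0.3622], [0.5392, 0.3827]] [0.49587594 0.29813438]
0.15064854361102586 9.414357386967163 0.11169346286333168 9.74608946768641
[[0.5258079510625719, 0.275626131453695], [0.47366290600902305, 0.26745932339967815], [0.4719311036238288, 0.2793060116512688], [0.5246110961801361, 0.28751509606390935]] [0.49900326 0.27747664]
case lip mid [0.4930301  0.08447246 0.057     ] [array([0.55094128, 0.1041634 ]), array([0.43007692, 0.07667666])]
box [0.57812116 0.34513163 0.        ]
box [0.56094452 0.28054281 0.1       ]
```

Emit:
jog_arm:
  moves:
    - {"tx": -0.35, "ty": 1, "tz": 0, "yaw": -0.42, "jaw": 76}
    - {"tx": 0, "ty": 1, "tz": -0.6, "yaw": 0, "jaw": 76}
    - {"tx": 0, "ty": 1, "tz": -1, "yaw": 0, "jaw": 76}
    - {"tx": 0, "ty": 0.2, "tz": -1, "yaw": 0, "jaw": 76}
    - {"tx": 0, "ty": 0, "tz": -1, "yaw": 0, "jaw": 76}
    - {"tx": 0, "ty": 0, "tz": 0, "yaw": 0, "jaw": 76}
    - {"tx": 0, "ty": 0, "tz": 0, "yaw": 0, "jaw": 76}
    - {"tx": 0, "ty": 0, "tz": 0, "yaw": 0, "jaw": 76}

```text
t: 9.7
tcp_pos: [0.4977, 0.2941, 0.1016]
eef_rot: [-2.393, 2.03, -0.002]
ft_force: [-0.0, 0.2, 1.1]
gripper_width: 0.0759
grasp_force: 0.0
```

Run:
```python
from h import *
s=r.sense(); print(s["t"],s["tcp_pos"],s["eef_rot"],s["gripper_width"],s["grasp_force"])
im=viewer.get_image("wrist"); i=viewer.camera_info("wrist"); cv2.imwrite("pics/w4.png",im[:,:,::-1])
for y in (.2955,.3): print(proj("wrist",(.496,y-.005,.04),i),proj("wrist",(.496,y+.005,.04),i))
```

```text
9.7 [0.49770526 0.29408854 0.10159588] [-2.39332976e+00  2.02962386e+00 -1.51913338e-03] 0.07589894085079549 0.0
[250.93491169 209.09731749] [248.50049619 222.92282767]
[249.83119513 215.36553446] [247.42641304 229.0227508 ]
```

View pics/w4.png

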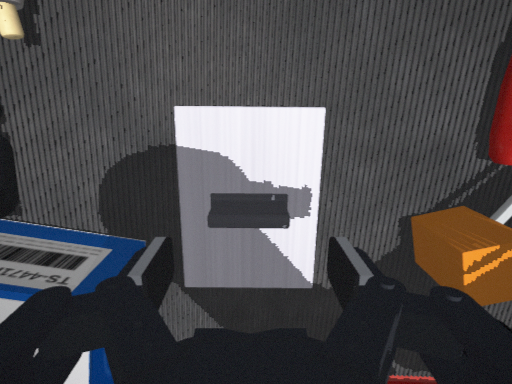

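The lid is square to the gripper, with its corners at (175,107), (325,107), (314,289) and (183,289). The plate top is centred at (248,220), about 4 mm further in +y than the TCP.

Emit:
jog_arm:
  moves:
    - {"tx": 0, "ty": 0.15, "tz": -0.8, "yaw": 0, "jaw": 76}
    - {"tx": 0, "ty": 0, "tz": -0.9, "yaw": 0, "jaw": 76}
    - {"tx": 0, "ty": 0, "tz": -0.6, "yaw": 0, "jaw": 72}
    - {"tx": 0, "ty": 0, "tz": -0.18, "yaw": 0, "jaw": 50}
    - {"tx": 0, "ty": 0, "tz": 0, "yaw": 0, "jaw": 45}
    - {"tx": 0, "ty": 0, "tz": 0, "yaw": 0, "jaw": 45}
    - {"tx": 0, "ty": 0, "tz": 0, "yaw": 0, "jaw": 45}
    - {"tx": 0, "ty": 0, "tz": 0, "yaw": 0, "jaw": 45}
  grip_force: 50

```text
t: 10.55
tcp_pos: [0.4965, 0.2987, 0.0249]
eef_rot: [-2.396, 2.031, 0.0]
ft_force: [-0.6, -0.0, -2.7]
gripper_width: 0.0552
grasp_force: 54.4
```

Emit:
jog_arm:
  moves:
    - {"tx": 0, "ty": 0, "tz": 0, "yaw": 0, "jaw": 45}
    - {"tx": 0, "ty": 0, "tz": 0.2, "yaw": 0, "jaw": 45}
    - {"tx": 0, "ty": 0, "tz": 0.6, "yaw": 0, "jaw": 45}
    - {"tx": 0, "ty": 0, "tz": 1, "yaw": 0, "jaw": 45}
    - {"tx": 0, "ty": 0, "tz": 1, "yaw": 0, "jaw": 45}
    - {"tx": 0, "ty": 0, "tz": 0.5, "yaw": 0.42, "jaw": 45}
    - {"tx": 0, "ty": 0, "tz": 0, "yaw": 0, "jaw": 45}
    - {"tx": 0, "ty": 0, "tz": 0, "yaw": 0, "jaw": 45}

```text
t: 11.35
tcp_pos: [0.4962, 0.2985, 0.123]
eef_rot: [2.454, -1.962, -0.001]
ft_force: [-0.5, 0.1, -4.3]
gripper_width: 0.0552
grasp_force: 54.5
```

Emit:
jog_arm:
  moves:
    - {"tx": -0.14, "ty": -0.7, "tz": 0, "yaw": 0, "jaw": 45}
    - {"tx": -0.14, "ty": -1, "tz": 0, "yaw": 0, "jaw": 45}
    - {"tx": -0.14, "ty": -1, "tz": 0, "yaw": 0, "jaw": 45}
    - {"tx": -0.14, "ty": -1, "tz": 0, "yaw": 0, "jaw": 45}
    - {"tx": -0.14, "ty": -0.7, "tz": 0, "yaw": 0, "jaw": 45}
    - {"tx": 0, "ty": -0.31, "tz": 0, "yaw": 0, "jaw": 45}
    - {"tx": 0, "ty": 0, "tz": -0.5, "yaw": 0, "jaw": 45}
    - {"tx": 0, "ty": 0, "tz": -0.5, "yaw": 0, "jaw": 45}

```text
t: 12.15
tcp_pos: [0.4752, 0.1575, 0.0916]
eef_rot: [2.454, -1.961, -0.001]
ft_force: [0.2, -0.2, -5.5]
gripper_width: 0.0553
grasp_force: 54.7
```

Emit:
jog_arm:
  moves:
    - {"tx": 0, "ty": 0, "tz": -0.2, "yaw": 0, "jaw": 45}
    - {"tx": 0, "ty": 0, "tz": -0.2, "yaw": 0, "jaw": 45}
    - {"tx": 0, "ty": 0, "tz": -0.2, "yaw": 0, "jaw": 45}
    - {"tx": 0, "ty": 0, "tz": -0.2, "yaw": 0, "jaw": 45}
    - {"tx": 0, "ty": 0, "tz": -0.2, "yaw": 0, "jaw": 45}
    - {"tx": 0, "ty": 0, "tz": -0.15, "yaw": 0, "jaw": 45}
    - {"tx": 0, "ty": 0, "tz": 0, "yaw": 0, "jaw": 45}
    - {"tx": 0, "ty": 0, "tz": 0, "yaw": 0, "jaw": 45}

```text
t: 12.95
tcp_pos: [0.4766, 0.1589, 0.0603]
eef_rot: [-2.453, 1.956, -0.001]
ft_force: [-0.1, 3.8, 1.7]
gripper_width: 0.0554
grasp_force: 55.6
```

Emit:
jog_arm:
  moves:
    - {"tx": 0, "ty": 0, "tz": 0.3, "yaw": 0, "jaw": 45}
    - {"tx": 0, "ty": 0, "tz": 0.6, "yaw": 0, "jaw": 45}
    - {"tx": 0, "ty": 0, "tz": 0.8, "yaw": 0, "jaw": 45}
    - {"tx": 0, "ty": 0, "tz": 0.8, "yaw": 0, "jaw": 45}
    - {"tx": 0, "ty": 0, "tz": 0.5, "yaw": 0, "jaw": 45}
    - {"tx": 0, "ty": 0, "tz": 0, "yaw": 0, "jaw": 45}
    - {"tx": 0, "ty": 0, "tz": 0, "yaw": 0, "jaw": 45}
    - {"tx": 0, "ty": 0, "tz": 0, "yaw": 0, "jaw": 45}

```text
t: 13.75
tcp_pos: [0.4747, 0.1568, 0.1471]
eef_rot: [2.453, -1.959, -0.002]
ft_force: [0.3, -0.3, -5.0]
gripper_width: 0.0551
grasp_force: 55.1
```

Run:
```python
from h import *
s=r.sense(); print(s["t"],s["tcp_pos"],s["moment"],s["grasp_force"])
A=viewer.get_image("scene"); B=viewer.get_image("wrist"); i=viewer.camera_info("wrist"); np.savez("w5",T=i["T"])
cv2.imwrite("pics/w5w.png",B[:,:,::-1])
c=cv2.resize(A[120:270,130:330],(400,300),interpolation=cv2.INTER_CUBIC)
cv2.imwrite("pics/w5.png",np.hstack([c,cv2.resize(B,(400,300))])[:,:,::-1])
```

```text
13.75 [0.47473178 0.1568389  0.14707901] [0.0450166  0.05276261 0.01195149] 55.09401619434357
```

View pics/w5.png

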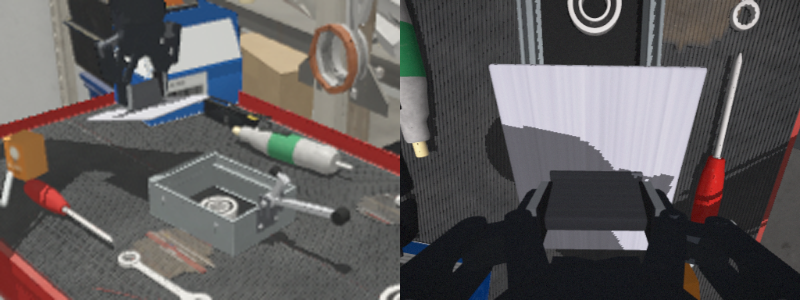

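The lid is held tilted, with its -y (case-side) edge up. In the full wrist picture that edge runs from (115,83) to (392,88).

```bash
cat > fit.py <<'E'
from h import *
from scipy.optimize import least_squares
def fit(obs,info,tcp,yaw=12.95):
    a=np.radians(yaw); ex=np.array([np.cos(a),np.sin(a),0]); ey=np.array([-np.sin(a),np.cos(a),0]); ez=np.array([0,0,1])
    def f(p,full=False):
        th,h,s,dx=p; n=ey*np.sin(th)+ez*np.cos(th); l=ey*np.cos(th)-ez*np.sin(th)
        c=np.array(tcp)-n*h+l*s+ex*dx   # lid origin
        q=[proj("wrist",c-.075*l+.004*n+sx*.055*ex,info) for sx in(1,-1)]
        return np.concatenate([(np.array(q)-obs).ravel(), [(h-.025)/.0005,s/.0005]])
    r_=least_squares(f,[.35,.025,0,0]); return r_
E
python3 - <<'E'
from fit import *
i=viewer.camera_info("wrist"); s=r.sense()
x=fit(np.array([(115,83),(392,88)]),i,s["tcp_pos"]); print(np.degrees(x.x[0]),x.x,x.fun)
E
```

```text
16.079679764964535 [ 0.28064335  0.0248327   0.0005975  -0.00333616] [ 0.07175157  2.3923773  -0.07472278 -3.3477858  -0.33459793  1.19499263]
```

Run:
```python
from fit import *
g=cv2.imread("pics/w5w.png",0); b=cv2.imread("pics/w5w.png")
m=((b.min(2)>140)&(b.max(2)<256)).astype(np.uint8)
# top edge: first bright row in columns
xs=np.arange(140,380,6); ys=[]
for x in xs:
    col=g[60:120,x].astype(float); d=np.convolve(col,[1,1,1,0,-1,-1,-1],'same'); ys.append(60+3+np.argmax(np.abs(d[3:-3])))
print(ys)
L=[];R=[]
for y in range(100,180,8):
    row=g[y].astype(float); d=np.convolve(row,[1,1,1,0,-1,-1,-1],'same')
    L.append((y,100+np.argmax(np.abs(d[100:170])))); R.append((y,350+np.argmax(np.abs(d[350:400]))))
print(L,R)
```

```text
[np.int64(82), np.int64(82), np.int64(82), np.int64(83), np.int64(82), np.int64(83), np.int64(82), np.int64(84), np.int64(83), np.int64(83), np.int64(83), np.int64(83), np.int64(83), np.int64(83), np.int64(83), np.int64(83), np.int64(83), np.int64(84), np.int64(83), np.int64(84), np.int64(84), np.int64(84), np.int64(84), np.int64(84), np.int64(84), np.int64(84), np.int64(84), np.int64(84), np.int64(84), np.int64(85), np.int64(85), np.int64(85), np.int64(86), np.int64(86), np.int64(85), np.int64(85), np.int64(85), np.int64(85), np.int64(85), np.int64(86)]
[(100, np.int64(117)), (108, np.int64(118)), (116, np.int64(120)), (124, np.int64(122)), (132, np.int64(124)), (140, np.int64(126)), (148, np.int64(128)), (156, np.int64(129)), (164, np.int64(131)), (172, np.int64(133))] [(100, np.int64(390)), (108, np.int64(388)), (116, np.int64(386)), (124, np.int64(383)), (132, np.int64(381)), (140, np.int64(379)), (148, np.int64(377)), (156, np.int64(375)), (164, np.int64(373)), (172, np.int64(371))]
```

Emit:
jog_arm:
  moves:
    - {"tx": 0.2, "ty": -0.8, "tz": 0, "yaw": 0, "jaw": 45}
    - {"tx": 0.2, "ty": -0.8, "tz": 0, "yaw": 0, "jaw": 45}
    - {"tx": 0.2, "ty": -0.8, "tz": 0, "yaw": 0, "jaw": 45}
    - {"tx": 0.2, "ty": -0.8, "tz": 0, "yaw": 0, "jaw": 45}
    - {"tx": 0.2, "ty": -0.8, "tz": 0, "yaw": 0, "jaw": 45}
    - {"tx": 0.23, "ty": -0.82, "tz": 0, "yaw": 0, "jaw": 45}
    - {"tx": 0, "ty": 0, "tz": 0, "yaw": 0, "jaw": 45}
    - {"tx": 0, "ty": 0, "tz": 0, "yaw": 0, "jaw": 45}

```text
t: 14.65
tcp_pos: [0.5121, 0.0122, 0.1481]
eef_rot: [2.453, -1.961, -0.001]
ft_force: [0.1, 1.1, -4.1]
gripper_width: 0.0548
grasp_force: 55.0
```

Run:
```python
from fit import *
s=r.sense(); print(s["t"],s["tcp_pos"])
i=viewer.camera_info("wrist"); B=viewer.get_image("wrist"); cv2.imwrite("pics/w6w.png",B[:,:,::-1]); A=viewer.get_image("scene"); cv2.imwrite("pics/s6.png",A[:,:,::-1])
x=fit(np.array([(112.5,82),(394,86)]),i,s["tcp_pos"]); print(np.degrees(x.x[0]),x.x)
# predicted tip corners (far end) & lip in scene for overlay
th=x.x[0]; a=np.radians(12.95); ex=np.array([np.cos(a),np.sin(a),0]); ey=np.array([-np.sin(a),np.cos(a),0]); ez=np.array([0,0,1.])
n=ey*np.sin(th)+ez*np.cos(th); l=ey*np.cos(th)-ez*np.sin(th)
c=s["tcp_pos"]-.025*n-.0033*ex; C=np.array([.5083,.0128,0])
I=viewer.camera_info("scene")
im=A[:,:,::-1].copy(); big=cv2.resize(im[110:260,160:340],None,fx=4,fy=4,interpolation=cv2.INTER_CUBIC)
pts=[c+sy*.075*l+sx*.055*ex for sx,sy in((1,1),(-1,1),(-1,-1),(1,-1))]+[C+sx*.062*ex+sy*.081*ey+.054*ez for sx in(-1,1) for sy in(-1,1)]
for p in pts: u=(proj("scene",p,I)-[160,110])*4; cv2.circle(big,tuple(int(v) for v in u),3,(0,0,255),-1)
cv2.imwrite("pics/s6c.png",big)
```

```text
14.65 [0.51210128 0.01220986 0.14811784]
17.43707272379195 [ 3.04334331e-01  2.49313262e-02  2.45263661e-04 -3.27790622e-03]
```

View pics/s6c.png

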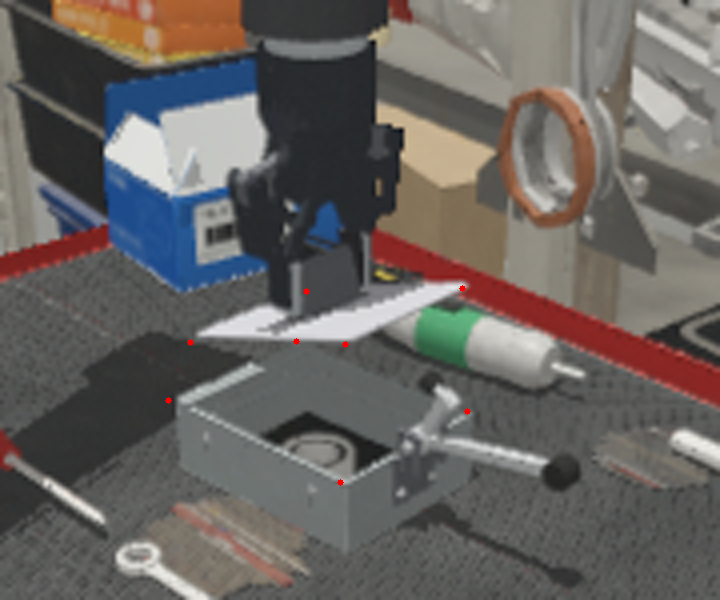

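Run:
```python
from fit import *
a=np.radians(12.95); ex=np.array([np.cos(a),np.sin(a),0]); ey=np.array([-np.sin(a),np.cos(a),0]);C=np.array([.5083,.0128,0])
def rel(w): d=w-C; return np.round(1000*np.array([d@ex,d@ey]),1)
for p,z in [((348,482),.054),((180,403),.054),((348,549),0.)]:
    print(rel(onz("scene",(p[0]/4+160,p[1]/4+110),z)))
# lid in scene: near -y corner and near +y tip (given TCP)
```

```text
[-58.7 -84.1]
[-58.8  72.6]
[-54.1 -78.8]
```

Emit:
jog_arm:
  moves:
    - {"tx": 0.02, "ty": -0.07, "tz": 0, "yaw": 0, "jaw": 45}
    - {"tx": 0, "ty": 0, "tz": -0.5, "yaw": 0, "jaw": 45}
    - {"tx": 0, "ty": 0, "tz": -0.5, "yaw": 0, "jaw": 45}
    - {"tx": 0, "ty": 0, "tz": -0.4, "yaw": 0, "jaw": 45}
    - {"tx": 0, "ty": 0, "tz": -0.3, "yaw": 0, "jaw": 45}
    - {"tx": 0, "ty": 0, "tz": -0.2, "yaw": 0, "jaw": 45}
    - {"tx": 0, "ty": 0, "tz": 0, "yaw": 0, "jaw": 45}
    - {"tx": 0, "ty": 0, "tz": 0, "yaw": 0, "jaw": 45}

```text
t: 15.55
tcp_pos: [0.5132, 0.0105, 0.0923]
eef_rot: [-2.455, 1.96, -0.001]
ft_force: [-0.4, 0.4, -3.2]
gripper_width: 0.0551
grasp_force: 55.0
```

Emit:
jog_arm:
  moves:
    - {"tx": -0.02, "ty": 0.08, "tz": 0, "yaw": 0, "jaw": 45}
    - {"tx": -0.02, "ty": 0.08, "tz": 0, "yaw": 0, "jaw": 45}
    - {"tx": -0.02, "ty": 0.08, "tz": 0, "yaw": 0, "jaw": 45}
    - {"tx": -0.02, "ty": 0.08, "tz": 0, "yaw": 0, "jaw": 45}
    - {"tx": -0.02, "ty": 0.08, "tz": 0, "yaw": 0, "jaw": 45}
    - {"tx": 0, "ty": 0, "tz": 0, "yaw": 0, "jaw": 45}
    - {"tx": 0, "ty": 0, "tz": 0, "yaw": 0, "jaw": 45}
    - {"tx": 0, "ty": 0, "tz": 0, "yaw": 0, "jaw": 45}

```text
t: 16.35
tcp_pos: [0.5098, 0.0226, 0.0916]
eef_rot: [2.455, -1.96, -0.001]
ft_force: [0.1, 0.2, -5.1]
gripper_width: 0.055
grasp_force: 54.8
```

Emit:
jog_arm:
  moves:
    - {"tx": -0.01, "ty": 0.04, "tz": 0, "yaw": 0, "jaw": 45}
    - {"tx": -0.01, "ty": 0.04, "tz": 0, "yaw": 0, "jaw": 45}
    - {"tx": 0, "ty": 0, "tz": 0, "yaw": 0, "jaw": 45}
    - {"tx": 0, "ty": 0, "tz": 0, "yaw": 0, "jaw": 45}
    - {"tx": 0, "ty": 0, "tz": 0, "yaw": 0, "jaw": 45}
    - {"tx": 0, "ty": 0, "tz": 0, "yaw": 0, "jaw": 45}
    - {"tx": 0, "ty": 0, "tz": 0, "yaw": 0, "jaw": 45}
    - {"tx": 0, "ty": 0, "tz": 0, "yaw": 0, "jaw": 45}

```text
t: 17.15
tcp_pos: [0.5092, 0.0247, 0.0918]
eef_rot: [2.455, -1.96, -0.0]
ft_force: [0.5, -5.0, -9.4]
gripper_width: 0.0552
grasp_force: 54.6
```

Emit:
jog_arm:
  moves:
    - {"tx": 0, "ty": 0, "tz": -0.1, "yaw": 0, "jaw": 45}
    - {"tx": 0, "ty": -0.01, "tz": -0.1, "yaw": 0, "jaw": 45}
    - {"tx": 0, "ty": -0.02, "tz": -0.05, "yaw": 0, "jaw": 45}
    - {"tx": 0, "ty": 0, "tz": 0, "yaw": 0, "jaw": 45}
    - {"tx": 0, "ty": 0, "tz": 0, "yaw": 0, "jaw": 45}
    - {"tx": 0, "ty": 0, "tz": 0, "yaw": 0, "jaw": 45}
    - {"tx": 0, "ty": 0, "tz": 0, "yaw": 0, "jaw": 45}
    - {"tx": 0, "ty": 0, "tz": 0, "yaw": 0, "jaw": 45}

```text
t: 17.95
tcp_pos: [0.5093, 0.0243, 0.0844]
eef_rot: [-2.455, 1.96, 0.001]
ft_force: [0.5, -1.1, -3.9]
gripper_width: 0.0551
grasp_force: 55.0
```

Emit:
jog_arm:
  moves:
    - {"tx": 0, "ty": -0.01, "tz": -0.1, "yaw": 0, "jaw": 45}
    - {"tx": 0, "ty": -0.02, "tz": -0.1, "yaw": 0, "jaw": 45}
    - {"tx": 0, "ty": 0, "tz": 0, "yaw": 0, "jaw": 45}
    - {"tx": 0, "ty": 0, "tz": 0, "yaw": 0, "jaw": 45}
    - {"tx": 0, "ty": 0, "tz": 0, "yaw": 0, "jaw": 45}
    - {"tx": 0, "ty": 0, "tz": 0, "yaw": 0, "jaw": 45}
    - {"tx": 0, "ty": 0, "tz": 0, "yaw": 0, "jaw": 45}
    - {"tx": 0, "ty": 0, "tz": 0, "yaw": 0, "jaw": 45}

```text
t: 18.75
tcp_pos: [0.5105, 0.0224, 0.0802]
eef_rot: [-2.454, 1.959, -0.005]
ft_force: [1.1, -5.8, 5.2]
gripper_width: 0.0547
grasp_force: 56.4
```

Run:
```python
from fit import *
s=r.sense(); print(s["t"],s["tcp_pos"],s["ft_force"],s["moment"])
i=viewer.camera_info("wrist"); B=viewer.get_image("wrist"); A=viewer.get_image("scene"); np.save("w7T.npy",i["T"])
g=cv2.cvtColor(B,cv2.COLOR_RGB2GRAY)
k=[1,1,1,0,-1,-1,-1]
for x in range(150,371,40):
    d=np.convolve(g[20:150,x].astype(float),k,'same')[3:-3]; o=np.argsort(-abs(d))[:3]; print(x,[(23+int(j),int(d[j])) for j in o])
c=cv2.resize(A[140:250,180:310],(400,338),interpolation=cv2.INTER_CUBIC)
cv2.imwrite("pics/w7.png",np.hstack([c,cv2.resize(B,(400,338))])[:,:,::-1])
```

```text
18.75 [0.51049133 0.02243475 0.08024393] [ 1.05623724 -5.76783678  5.24672809] [-1.39967401 -0.0943725   0.07361252]
150 [(74, 303), (75, 251), (73, 228)]
190 [(74, 247), (75, 243), (70, -223)]
230 [(85, 469), (84, 412), (86, 388)]
270 [(85, 413), (86, 389), (84, 324)]
310 [(75, 287), (76, 235), (74, 228)]
350 [(76, 279), (63, 271), (75, 265)]
```

View pics/w7.png

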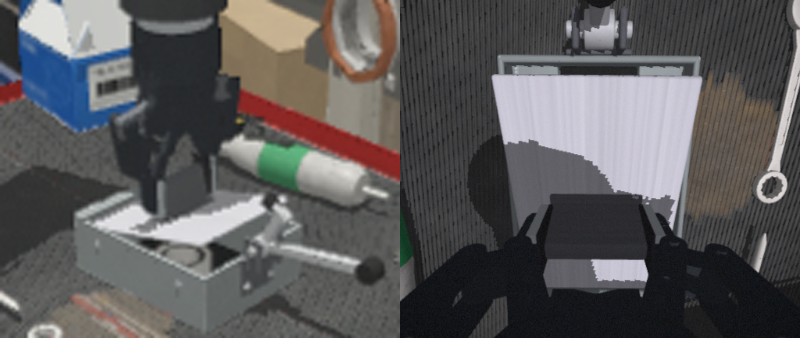

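The wrist picture shows the lid's -y edge at about (492–700, 75) against the case rim at (498–702, 60). The tip is under the lip, and the lid sits about 2 mm too far in +x.

Emit:
jog_arm:
  moves:
    - {"tx": -0.03, "ty": -0.04, "tz": -0.05, "yaw": 0, "jaw": 45}
    - {"tx": -0.03, "ty": -0.05, "tz": -0.06, "yaw": 0, "jaw": 45}
    - {"tx": 0, "ty": -0.03, "tz": -0.06, "yaw": 0, "jaw": 45}
    - {"tx": 0, "ty": -0.02, "tz": -0.06, "yaw": 0, "jaw": 45}
    - {"tx": 0, "ty": 0, "tz": 0, "yaw": 0, "jaw": 45}
    - {"tx": 0, "ty": 0, "tz": 0, "yaw": 0, "jaw": 45}
    - {"tx": 0, "ty": 0, "tz": 0, "yaw": 0, "jaw": 45}
    - {"tx": 0, "ty": 0, "tz": 0, "yaw": 0, "jaw": 45}

```text
t: 19.65
tcp_pos: [0.5102, 0.0187, 0.0742]
eef_rot: [-2.452, 1.957, -0.008]
ft_force: [5.5, -4.3, 5.2]
gripper_width: 0.0548
grasp_force: 56.8
```

Emit:
jog_arm:
  moves:
    - {"tx": 0, "ty": -0.02, "tz": -0.06, "yaw": 0, "jaw": 45}
    - {"tx": 0, "ty": -0.02, "tz": -0.06, "yaw": 0, "jaw": 45}
    - {"tx": 0, "ty": -0.01, "tz": -0.05, "yaw": 0, "jaw": 45}
    - {"tx": 0, "ty": 0, "tz": 0, "yaw": 0, "jaw": 45}
    - {"tx": 0, "ty": 0, "tz": 0, "yaw": 0, "jaw": 45}
    - {"tx": 0, "ty": 0, "tz": 0, "yaw": 0, "jaw": 45}
    - {"tx": 0, "ty": 0, "tz": 0, "yaw": 0, "jaw": 45}
    - {"tx": 0, "ty": 0, "tz": 0, "yaw": 0, "jaw": 45}

```text
t: 20.45
tcp_pos: [0.5105, 0.0168, 0.0696]
eef_rot: [-2.452, 1.958, -0.01]
ft_force: [5.5, -5.7, 6.6]
gripper_width: 0.0551
grasp_force: 57.3
```

Run:
```python
from fit import *
s=r.sense(); print(s["t"],s["tcp_pos"],s["ft_force"],s["moment"])
B=viewer.get_image("wrist"); cv2.imwrite("pics/w8.png",B[:,:,::-1])
g=cv2.cvtColor(B,cv2.COLOR_RGB2GRAY).astype(int)
for y in (92,105,125,150): print(y,"L",g[y,105:150].tolist(),"R",g[y,360:405].tolist())
for x in (180,250,330): print(x,g[50:120,x].tolist())
```

```text
20.45 [0.51047533 0.01678753 0.06956311] [ 5.45036862 -5.73467347  6.63134305] [-1.76024045 -1.85840252 -0.05901187]
92 L [61, 67, 67, 58, 46, 57, 65, 65, 64, 69, 99, 129, 137, 146, 155, 150, 140, 128, 96, 59, 66, 72, 72, 69, 106, 160, 192, 199, 199, 199, 201, 203, 200, 200, 201, 202, 203, 202, 200, 199, 198, 198, 202, 200, 197] R [185, 178, 193, 185, 177, 155, 66, 68, 68, 62, 59, 61, 58, 61, 56, 60, 59, 56, 61, 61, 79, 110, 128, 141, 148, 150, 145, 139, 116, 80, 69, 61, 52, 62, 71, 70, 72, 57, 41, 40, 56, 81, 82, 87, 90]
105 L [65, 66, 75, 66, 46, 48, 64, 61, 56, 67, 63, 70, 104, 133, 141, 150, 153, 147, 134, 116, 88, 70, 72, 70, 70, 93, 156, 197, 208, 208, 209, 210, 212, 210, 208, 209, 210, 211, 211, 210, 209, 206, 208, 209, 209] R [208, 208, 212, 211, 212, 214, 215, 215, 214, 215, 215, 217, 213, 209, 182, 122, 59, 60, 70, 97, 122, 135, 146, 150, 146, 138, 123, 84, 29, 38, 62, 74, 71, 71, 75, 72, 72, 80, 95, 100, 100, 101, 102, 92, 71]
125 L [65, 60, 69, 72, 61, 40, 48, 62, 62, 64, 67, 62, 45, 63, 102, 128, 140, 148, 150, 144, 136, 117, 89, 71, 70, 75, 71, 71, 135, 190, 201, 206, 2
[... 974 characters left out ...]
 211, 213, 211, 210, 212, 210, 210]
250 [173, 170, 165, 162, 160, 154, 150, 147, 141, 139, 132, 129, 123, 112, 103, 93, 77, 56, 92, 94, 90, 76, 58, 123, 137, 147, 148, 147, 144, 140, 129, 92, 63, 61, 61, 44, 34, 36, 40, 38, 34, 71, 160, 193, 206, 210, 212, 213, 213, 212, 211, 214, 211, 212, 216, 213, 213, 214, 213, 212, 213, 211, 210, 213, 212, 210, 213, 213, 209, 210]
330 [65, 66, 67, 70, 62, 71, 65, 64, 66, 67, 70, 73, 72, 70, 69, 68, 68, 65, 63, 59, 59, 55, 59, 113, 130, 139, 144, 145, 148, 136, 127, 102, 70, 57, 61, 129, 153, 158, 159, 161, 158, 158, 127, 156, 183, 202, 217, 216, 216, 214, 215, 216, 216, 215, 216, 215, 214, 214, 214, 212, 214, 215, 213, 212, 211, 214, 212, 212, 213, 213]
```

Emit:
jog_arm:
  moves:
    - {"tx": 0.05, "ty": -0.02, "tz": -0.04, "yaw": 0, "jaw": 45}
    - {"tx": 0, "ty": -0.02, "tz": -0.04, "yaw": 0, "jaw": 45}
    - {"tx": 0, "ty": 0, "tz": 0, "yaw": 0, "jaw": 45}
    - {"tx": 0, "ty": 0, "tz": 0, "yaw": 0, "jaw": 45}
    - {"tx": 0, "ty": 0, "tz": 0, "yaw": 0, "jaw": 45}
    - {"tx": 0, "ty": 0, "tz": 0, "yaw": 0, "jaw": 45}
    - {"tx": 0, "ty": 0, "tz": 0, "yaw": 0, "jaw": 45}
    - {"tx": 0, "ty": 0, "tz": 0, "yaw": 0, "jaw": 45}

```text
t: 21.3
tcp_pos: [0.511, 0.0157, 0.0663]
eef_rot: [-2.453, 1.958, -0.007]
ft_force: [3.4, -5.0, 5.2]
gripper_width: 0.0552
grasp_force: 57.5
```

Emit:
jog_arm:
  moves:
    - {"tx": 0, "ty": 0, "tz": 0, "yaw": 0, "jaw": 60}
    - {"tx": 0, "ty": 0, "tz": 0, "yaw": 0, "jaw": 68}
    - {"tx": 0, "ty": 0, "tz": 0, "yaw": 0, "jaw": 68}
    - {"tx": 0, "ty": 0, "tz": 0, "yaw": 0, "jaw": 68}
    - {"tx": 0, "ty": 0, "tz": 0.5, "yaw": 0, "jaw": 68}
    - {"tx": 0, "ty": 0, "tz": 1, "yaw": 0, "jaw": 68}
    - {"tx": 0, "ty": 0, "tz": 1, "yaw": 0, "jaw": 68}
    - {"tx": 0, "ty": 0, "tz": 1, "yaw": 0, "jaw": 68}

```text
t: 22.1
tcp_pos: [0.5091, 0.0161, 0.1715]
eef_rot: [-2.455, 1.96, -0.001]
ft_force: [1.2, 1.1, 0.2]
gripper_width: 0.0682
grasp_force: 0.0
```

Emit:
jog_arm:
  moves:
    - {"tx": 0, "ty": 0, "tz": 1, "yaw": 0, "jaw": 60}
    - {"tx": 0, "ty": -0.4, "tz": 0.5, "yaw": 0, "jaw": 50}
    - {"tx": 0.1, "ty": -0.8, "tz": 0, "yaw": 0, "jaw": 50}
    - {"tx": 0.2, "ty": -0.8, "tz": 0, "yaw": 0, "jaw": 50}
    - {"tx": 0.2, "ty": -0.6, "tz": 0, "yaw": 0, "jaw": 50}
    - {"tx": 0, "ty": 0, "tz": 0, "yaw": 0, "jaw": 50}
    - {"tx": 0, "ty": 0, "tz": 0, "yaw": 0, "jaw": 50}
    - {"tx": 0, "ty": 0, "tz": 0, "yaw": 0, "jaw": 50}

```text
t: 22.9
tcp_pos: [0.5239, -0.0616, 0.2141]
eef_rot: [2.455, -1.96, -0.0]
ft_force: [-0.7, -0.2, 0.3]
gripper_width: 0.0502
grasp_force: 0.0
```

Run:
```python
from fit import *
s=r.sense(); print(s["t"],s["tcp_pos"],s["ft_force"])
i=viewer.camera_info("wrist"); B=viewer.get_image("wrist"); A=viewer.get_image("scene");np.save("w9T.npy",i["T"]); cv2.imwrite("pics/w9w.png",B[:,:,::-1]);cv2.imwrite("pics/s9.png",A[:,:,::-1])
c=cv2.resize(A[160:260,190:320],(390,300),interpolation=cv2.INTER_CUBIC)
cv2.imwrite("pics/w9.png",np.hstack([c,cv2.resize(B,(400,300))])[:,:,::-1])
```

```text
22.9 [ 0.52388117 -0.06156612  0.21409569] [-0.6708988  -0.21994239  0.25969879]
```

View pics/w9.png

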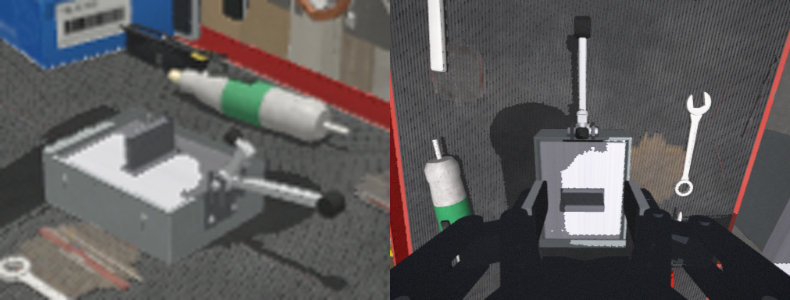

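The lid lies in its recess under the lip, and the lever sticks out with its roller at (582,27) in the right half. I have now viewed 11 pictures, one over the limit of 10, so I'll work from numbers only from here.

Run:
```python
from fit import *
C=np.array([.5083,.0128,0]); a=np.radians(12.95); ex=np.array([np.cos(a),np.sin(a),0]); ey=np.array([-np.sin(a),np.cos(a),0])
i=viewer.camera_info("wrist"); s=r.sense()
g=cv2.imread("pics/w9w.png",0)
m=(g[10:70,225:268]<38).astype(np.uint8); n,l,st,ce=cv2.connectedComponentsWithStats(m)
for k in range(1,n):
    if st[k,4]>40:
        p=ce[k]+[225,10]; print(st[k].tolist(),p); w=onz("wrist",p,.09,i); d=w-C; print(w,d@ex,d@ey, "dims mm", )
print("pred",C+.0*ex-.198*ey, proj("wrist",C-.198*ey+[0,0,.088],i))
d=s["tcp_pos"]-C; print("tcp rel",d@ex,d@ey)
# lid edges vs rim rows/cols
for y in (200,215,): print(y,g[y,180:320].tolist())
viewer.get_image("wrist"); print([(d["location"],d["confidence"]) for d in search_frame("wrist","clamp_grip")])
```

```text
[10, 31, 21, 9, 84] [244.21428571  45.33333333]
[ 0.55181327 -0.17190999  0.09      ] 0.0010129226505558898 -0.18976343409734517 dims mm
pred [ 0.55267193 -0.18016407  0.        ] [245.50602137  34.02717351]
tcp rel -0.0013327955643881555 -0.0757219908479224
200 [41, 40, 47, 45, 49, 70, 88, 91, 83, 79, 79, 81, 94, 116, 125, 125, 127, 127, 126, 129, 129, 124, 126, 123, 128, 125, 127, 124, 125, 126, 123, 125, 125, 126, 124, 125, 125, 124, 128, 126, 125, 123, 126, 123, 126, 129, 129, 127, 125, 122, 126, 126, 126, 125, 126, 124, 129, 128, 198, 241, 242, 241, 241, 240, 241, 242, 242, 241, 239, 236, 239, 241, 240, 239, 240, 242, 240, 239, 241, 242, 242, 241, 242, 243, 243, 242, 242, 241, 243, 244, 243, 242, 243, 244, 243, 242, 243, 244, 244, 245, 244, 241, 240, 243, 246, 245, 244, 244, 242, 243, 245, 244, 243, 242, 242, 243, 244, 244, 243, 234, 181, 97, 76, 79, 126, 169, 180, 158, 119, 104, 113, 123, 108, 102, 116, 116, 112, 111, 120, 122]
215 [44, 48, 48, 46, 43, 56, 76, 87, 90, 84, 76, 77, 82, 99, 121, 126, 125, 129, 127, 127, 126, 123, 127, 123, 125, 127, 123, 124, 126, 121, 123, 121, 124, 128, 128, 125, 126, 126, 126, 127, 126, 125, 124, 124, 125, 126, 128, 203, 241, 241, 243, 242, 241, 241, 242, 242, 243, 243, 244, 243, 241, 239, 239, 240, 241, 242, 242, 239, 237, 236, 237, 240, 240, 238, 240, 240, 239, 237, 240, 241, 241, 241, 242, 242, 243, 241, 240, 241, 243, 243, 242, 241, 242, 243, 242, 241, 242, 243, 244, 243, 242, 239, 241, 245, 245, 245, 243, 242, 242, 243, 243, 242, 241, 241, 244, 244, 244, 244, 235, 203, 147, 78, 78, 118, 167, 180, 168, 140, 127, 123, 108, 104, 119, 115, 112, 114, 116, 109, 108, 115]
[([249.9, 89.0], 0.97)]
```

Emit:
jog_arm:
  moves:
    - {"tx": 0.27, "ty": -1, "tz": 0, "yaw": 0, "jaw": 45}
    - {"tx": 0.27, "ty": -1, "tz": 0, "yaw": 0, "jaw": 45}
    - {"tx": 0.27, "ty": -1, "tz": -0.5, "yaw": 0, "jaw": 45}
    - {"tx": 0.26, "ty": -0.96, "tz": -1, "yaw": 0, "jaw": 45}
    - {"tx": 0, "ty": 0, "tz": -1, "yaw": 0, "jaw": 45}
    - {"tx": 0, "ty": 0, "tz": -1, "yaw": 0, "jaw": 45}
    - {"tx": 0, "ty": 0, "tz": -0.5, "yaw": 0, "jaw": 45}
    - {"tx": 0, "ty": 0, "tz": -0.14, "yaw": 0, "jaw": 40}

```text
t: 23.9
tcp_pos: [0.5553, -0.1802, 0.0881]
eef_rot: [2.454, -1.958, -0.004]
ft_force: [-0.9, -0.4, -0.5]
gripper_width: 0.0399
grasp_force: 0.0
```

Emit:
jog_arm:
  moves:
    - {"tx": 0, "ty": 0, "tz": 0, "yaw": 0, "jaw": 8}
    - {"tx": 0, "ty": 0, "tz": 0, "yaw": 0, "jaw": 8}
    - {"tx": 0, "ty": 0, "tz": 0, "yaw": 0, "jaw": 8}
    - {"tx": 0, "ty": 0, "tz": 0, "yaw": 0, "jaw": 8}
    - {"tx": 0, "ty": 0, "tz": 0, "yaw": 0, "jaw": 8}
    - {"tx": 0, "ty": 0, "tz": 0, "yaw": 0, "jaw": 8}
    - {"tx": 0, "ty": 0, "tz": 0, "yaw": 0, "jaw": 8}
    - {"tx": 0, "ty": 0, "tz": 0, "yaw": 0, "jaw": 8}
  grip_force: 40

```text
t: 24.7
tcp_pos: [0.5547, -0.1811, 0.0912]
eef_rot: [2.453, -1.959, -0.003]
ft_force: [-9.1, 0.1, 2.4]
gripper_width: 0.015
grasp_force: 43.0
```

Emit:
jog_arm:
  moves:
    - {"tx": -0.05, "ty": 0.08, "tz": 0.26, "yaw": 0, "jaw": 8}
    - {"tx": -0.03, "ty": 0.08, "tz": 0.26, "yaw": 0, "jaw": 8}
    - {"tx": -0.03, "ty": 0.115, "tz": 0.25, "yaw": 0, "jaw": 8}
    - {"tx": -0.03, "ty": 0.115, "tz": 0.25, "yaw": 0, "jaw": 8}
    - {"tx": -0.03, "ty": 0.15, "tz": 0.23, "yaw": 0, "jaw": 8}
    - {"tx": -0.03, "ty": 0.15, "tz": 0.23, "yaw": 0, "jaw": 8}
    - {"tx": -0.04, "ty": 0.18, "tz": 0.2, "yaw": 0, "jaw": 8}
    - {"tx": -0.04, "ty": 0.18, "tz": 0.2, "yaw": 0, "jaw": 8}

```text
t: 25.5
tcp_pos: [0.5472, -0.1487, 0.1465]
eef_rot: [2.454, -1.959, -0.001]
ft_force: [-2.5, -3.8, -10.3]
gripper_width: 0.0145
grasp_force: 39.1
```

Emit:
jog_arm:
  moves:
    - {"tx": -0.05, "ty": 0.21, "tz": 0.17, "yaw": 0, "jaw": 8}
    - {"tx": -0.05, "ty": 0.21, "tz": 0.17, "yaw": 0, "jaw": 8}
    - {"tx": -0.05, "ty": 0.23, "tz": 0.14, "yaw": 0, "jaw": 8}
    - {"tx": -0.05, "ty": 0.23, "tz": 0.14, "yaw": 0, "jaw": 8}
    - {"tx": 0, "ty": 0, "tz": 0, "yaw": 0, "jaw": 8}
    - {"tx": 0, "ty": 0, "tz": 0, "yaw": 0, "jaw": 8}
    - {"tx": 0, "ty": 0, "tz": 0, "yaw": 0, "jaw": 8}
    - {"tx": 0, "ty": 0, "tz": 0, "yaw": 0, "jaw": 8}

```text
t: 26.3
tcp_pos: [0.5413, -0.1217, 0.166]
eef_rot: [-2.456, 1.958, 0.002]
ft_force: [-6.8, 2.0, -0.8]
gripper_width: 0.0145
grasp_force: 40.3
```

Emit:
jog_arm:
  moves:
    - {"tx": 0.05, "ty": 0, "tz": 0, "yaw": 0, "jaw": 40}
    - {"tx": 0, "ty": 0, "tz": 0, "yaw": 0, "jaw": 40}
    - {"tx": 0, "ty": 0, "tz": 0, "yaw": 0, "jaw": 40}
    - {"tx": 0, "ty": 0, "tz": 0.6, "yaw": 0, "jaw": 40}
    - {"tx": 0, "ty": 0, "tz": 1, "yaw": 0, "jaw": 40}
    - {"tx": 0.12, "ty": -0.5, "tz": 0.3, "yaw": 0, "jaw": 20}
    - {"tx": 0.12, "ty": -0.5, "tz": 0, "yaw": 0, "jaw": 0}
    - {"tx": 0.05, "ty": -0.2, "tz": 0, "yaw": 0, "jaw": 0}

```text
t: 27.1
tcp_pos: [0.5522, -0.1596, 0.2214]
eef_rot: [-2.454, 1.961, 0.001]
ft_force: [0.1, 0.3, -0.8]
gripper_width: 0.0003
grasp_force: 0.0
```

Emit:
jog_arm:
  moves:
    - {"tx": 0, "ty": 0, "tz": 0, "yaw": 0, "jaw": 0}
    - {"tx": 0, "ty": 0, "tz": 0, "yaw": 0, "jaw": 0}
    - {"tx": 0, "ty": 0, "tz": -0.6, "yaw": 0, "jaw": 0}
    - {"tx": 0, "ty": 0, "tz": -0.8, "yaw": 0, "jaw": 0}
    - {"tx": 0, "ty": 0, "tz": -0.5, "yaw": 0, "jaw": 0}
    - {"tx": 0, "ty": 0, "tz": -0.05, "yaw": 0, "jaw": 0}
    - {"tx": 0, "ty": 0, "tz": 0, "yaw": 0, "jaw": 0}
    - {"tx": 0, "ty": 0, "tz": 0, "yaw": 0, "jaw": 0}

```text
t: 27.9
tcp_pos: [0.5525, -0.1588, 0.1647]
eef_rot: [-2.455, 1.959, -0.003]
ft_force: [0.1, -0.4, 0.4]
gripper_width: 0.0002
grasp_force: 0.0
```

Emit:
jog_arm:
  moves:
    - {"tx": -0.06, "ty": 0.26, "tz": 0, "yaw": 0, "jaw": 0}
    - {"tx": -0.06, "ty": 0.26, "tz": 0, "yaw": 0, "jaw": 0}
    - {"tx": -0.06, "ty": 0.26, "tz": 0, "yaw": 0, "jaw": 0}
    - {"tx": -0.06, "ty": 0.26, "tz": 0, "yaw": 0, "jaw": 0}
    - {"tx": -0.06, "ty": 0.26, "tz": 0, "yaw": 0, "jaw": 0}
    - {"tx": -0.06, "ty": 0.26, "tz": 0, "yaw": 0, "jaw": 0}
    - {"tx": -0.06, "ty": 0.26, "tz": 0, "yaw": 0, "jaw": 0}
    - {"tx": -0.06, "ty": 0.26, "tz": 0, "yaw": 0, "jaw": 0}

```text
t: 28.7
tcp_pos: [0.5388, -0.0976, 0.1669]
eef_rot: [-2.454, 1.961, -0.01]
ft_force: [1.6, -7.0, 3.9]
gripper_width: -0.0001
grasp_force: 3.5
```

Emit:
jog_arm:
  moves:
    - {"tx": -0.06, "ty": 0.26, "tz": 0, "yaw": 0, "jaw": 0}
    - {"tx": -0.06, "ty": 0.26, "tz": 0, "yaw": 0, "jaw": 0}
    - {"tx": -0.06, "ty": 0.26, "tz": 0, "yaw": 0, "jaw": 0}
    - {"tx": -0.06, "ty": 0.26, "tz": 0, "yaw": 0, "jaw": 0}
    - {"tx": -0.04, "ty": 0.16, "tz": 0, "yaw": 0, "jaw": 0}
    - {"tx": 0, "ty": 0, "tz": 0, "yaw": 0, "jaw": 0}
    - {"tx": 0, "ty": 0, "tz": 0, "yaw": 0, "jaw": 0}
    - {"tx": 0, "ty": 0, "tz": 0, "yaw": 0, "jaw": 0}

```text
t: 29.5
tcp_pos: [0.5297, -0.0607, 0.1646]
eef_rot: [-2.455, 1.96, -0.003]
ft_force: [1.1, -3.8, 2.1]
gripper_width: -0.0002
grasp_force: 2.5
```

Emit:
jog_arm:
  moves:
    - {"tx": -0.03, "ty": 0.13, "tz": -0.02, "yaw": 0, "jaw": 0}
    - {"tx": -0.03, "ty": 0.13, "tz": -0.02, "yaw": 0, "jaw": 0}
    - {"tx": -0.03, "ty": 0.13, "tz": -0.02, "yaw": 0, "jaw": 0}
    - {"tx": -0.03, "ty": 0.13, "tz": 0, "yaw": 0, "jaw": 0}
    - {"tx": -0.02, "ty": 0.1, "tz": 0, "yaw": 0, "jaw": 0}
    - {"tx": -0.02, "ty": 0.1, "tz": 0, "yaw": 0, "jaw": 0}
    - {"tx": 0, "ty": 0, "tz": 0, "yaw": 0, "jaw": 0}
    - {"tx": 0, "ty": 0, "tz": 0, "yaw": 0, "jaw": 0}

```text
t: 30.3
tcp_pos: [0.5243, -0.0399, 0.1622]
eef_rot: [2.453, -1.96, 0.002]
ft_force: [1.9, -7.1, -0.1]
gripper_width: 0.0002
grasp_force: 3.5
```

Emit:
jog_arm:
  moves:
    - {"tx": -0.01, "ty": 0.06, "tz": 0, "yaw": 0, "jaw": 0}
    - {"tx": -0.01, "ty": 0.06, "tz": 0, "yaw": 0, "jaw": 0}
    - {"tx": -0.01, "ty": 0.06, "tz": 0, "yaw": 0, "jaw": 0}
    - {"tx": 0, "ty": 0, "tz": 0, "yaw": 0, "jaw": 0}
    - {"tx": 0, "ty": 0, "tz": 0, "yaw": 0, "jaw": 0}
    - {"tx": 0, "ty": 0, "tz": 0, "yaw": 0, "jaw": 0}
    - {"tx": 0, "ty": 0, "tz": 0, "yaw": 0, "jaw": 0}
    - {"tx": 0, "ty": 0, "tz": 0, "yaw": 0, "jaw": 0}

```text
t: 31.1
tcp_pos: [0.5234, -0.035, 0.1623]
eef_rot: [2.452, -1.96, 0.003]
ft_force: [1.9, -10.2, 1.4]
gripper_width: -0.0001
grasp_force: 4.1
```

Emit:
jog_arm:
  moves:
    - {"tx": -0.01, "ty": 0.05, "tz": 0, "yaw": 0, "jaw": 0}
    - {"tx": -0.01, "ty": 0.05, "tz": 0, "yaw": 0, "jaw": 0}
    - {"tx": 0, "ty": 0, "tz": 0, "yaw": 0, "jaw": 0}
    - {"tx": 0, "ty": 0, "tz": 0, "yaw": 0, "jaw": 0}
    - {"tx": 0, "ty": 0, "tz": 0, "yaw": 0, "jaw": 0}
    - {"tx": 0, "ty": 0, "tz": 0, "yaw": 0, "jaw": 0}
    - {"tx": 0, "ty": 0, "tz": 0, "yaw": 0, "jaw": 0}
    - {"tx": 0, "ty": 0, "tz": 0, "yaw": 0, "jaw": 0}

```text
t: 31.9
tcp_pos: [0.5228, -0.0324, 0.1617]
eef_rot: [2.451, -1.96, 0.003]
ft_force: [3.1, -11.7, -3.0]
gripper_width: 0.0001
grasp_force: 5.7
```

Emit:
jog_arm:
  moves:
    - {"tx": -0.01, "ty": 0.04, "tz": 0, "yaw": 0, "jaw": 0}
    - {"tx": -0.01, "ty": 0.04, "tz": 0, "yaw": 0, "jaw": 0}
    - {"tx": 0, "ty": 0, "tz": 0, "yaw": 0, "jaw": 0}
    - {"tx": 0, "ty": 0, "tz": 0, "yaw": 0, "jaw": 0}
    - {"tx": 0, "ty": 0, "tz": 0, "yaw": 0, "jaw": 0}
    - {"tx": 0, "ty": 0, "tz": 0, "yaw": 0, "jaw": 0}
    - {"tx": 0, "ty": 0, "tz": 0, "yaw": 0, "jaw": 0}
    - {"tx": 0, "ty": 0, "tz": 0, "yaw": 0, "jaw": 0}

```text
t: 32.7
tcp_pos: [0.5221, -0.0305, 0.161]
eef_rot: [2.45, -1.96, 0.003]
ft_force: [6.5, -13.5, -6.3]
gripper_width: -0.0002
grasp_force: 7.3
```

Emit:
jog_arm:
  moves:
    - {"tx": 0, "ty": 0.04, "tz": 0, "yaw": 0, "jaw": 0}
    - {"tx": 0, "ty": 0.03, "tz": 0, "yaw": 0, "jaw": 0}
    - {"tx": 0, "ty": 0, "tz": 0, "yaw": 0, "jaw": 0}
    - {"tx": 0, "ty": 0, "tz": 0, "yaw": 0, "jaw": 0}
    - {"tx": 0, "ty": 0, "tz": 0, "yaw": 0, "jaw": 0}
    - {"tx": 0, "ty": 0, "tz": 0, "yaw": 0, "jaw": 0}
    - {"tx": 0, "ty": 0, "tz": 0, "yaw": 0, "jaw": 0}
    - {"tx": 0, "ty": 0, "tz": 0, "yaw": 0, "jaw": 0}

```text
t: 33.5
tcp_pos: [0.5219, -0.0297, 0.1607]
eef_rot: [2.447, -1.96, 0.004]
ft_force: [7.4, -20.1, -7.2]
gripper_width: 0.0
grasp_force: 9.7
```

Run:
```python
from fit import *
s=r.sense(); print(s["tcp_pos"],s["ft_force"],s["moment"])
A=viewer.get_image("scene");cv2.imwrite("pics/s10.png",A[:,:,::-1]); print([(d["location"],d["confidence"]) for d in search_frame("scene","clamp_grip")])
a=np.radians(12.95); ey=np.array([-np.sin(a),np.cos(a),0]); C=np.array([.5117,.0126,0]); I=viewer.camera_info("scene")
for q in (0,.1,.2,.3): f=q-.65; print(q,proj("scene",C+(-.091-.11*np.sin(f))*ey+[0,0,.064+.11*np.cos(f)],I))
g=cv2.cvtColor(A,cv2.COLOR_RGB2GRAY); print(g[140:200,200:290].min())
for c in ("scene","side"):
    viewer.get_image(c)
    d=trace(c,"lid"); 
    for k in d[:1]: print(c,k["confidence"],k["location"],k["region"].sum())
```

```text
[ 0.52193491 -0.02966817  0.16067731] [  7.39163942 -20.13060828  -7.17386741] [-6.62198836 -2.42682252 -0.02266332]
[([256.4, 208.2], 0.83)]
0 [246.30749786 180.70558184]
0.1 [248.8619773  179.43034126]
0.2 [251.62843518 178.53397714]
0.3 [254.58323174 178.0350793 ]
30
scene 0.57 [235.5, 211.3] 773
side 0.62 [249.1, 194.7] 663
```

Emit:
jog_arm:
  moves:
    - {"tx": 0.03, "ty": -0.13, "tz": 0, "yaw": 0, "jaw": 0}
    - {"tx": 0.06, "ty": -0.26, "tz": 0, "yaw": 0, "jaw": 0}
    - {"tx": 0.12, "ty": -0.5, "tz": 0, "yaw": 0, "jaw": 0}
    - {"tx": 0.1, "ty": -0.4, "tz": 0.5, "yaw": 0, "jaw": 0}
    - {"tx": 0, "ty": 0, "tz": 1, "yaw": 0, "jaw": 0}
    - {"tx": 0, "ty": 0, "tz": 0.6, "yaw": 0, "jaw": 0}
    - {"tx": 0, "ty": 0, "tz": 0, "yaw": 0, "jaw": 0}
    - {"tx": 0, "ty": 0, "tz": 0, "yaw": 0, "jaw": 0}

```text
t: 34.6
tcp_pos: [0.5317, -0.064, 0.2246]
eef_rot: [-2.455, 1.959, 0.001]
ft_force: [-0.4, 1.2, -0.6]
gripper_width: 0.0
grasp_force: 0.0
```

Run:
```python
from fit import *
s=r.sense(); print(s["t"],s["tcp_pos"],s["ft_force"])
a=np.radians(12.95); ey=np.array([-np.sin(a),np.cos(a),0]); C=np.array([.5117,.0126,0])
M={"scene":((225,165,280,205)),"side":((235,165,290,205))}
for c,(x0,y0,x1,y1) in M.items():
    A=viewer.get_image(c); cv2.imwrite(f"pics/{c}11.png",A[:,:,::-1]); I=viewer.camera_info(c)
    print(c,[(np.round(d["location"]),d["confidence"]) for d in search_frame(c,"clamp_grip")])
    for q in (0,.15,.3): f=q-.65; print(q,proj(c,C+(-.091-.11*np.sin(f))*ey+[0,0,.064+.11*np.cos(f)],I).round(1))
    g=cv2.cvtColor(A,cv2.COLOR_RGB2GRAY)
    m=(g[y0:y1,x0:x1]<36).astype(np.uint8); n,l,st,ce=cv2.connectedComponentsWithStats(m)
    for k in range(1,n):
        if st[k,4]>8: print("dark",st[k].tolist(),ce[k]+[x0,y0])
```

```text
34.6 [ 0.53167123 -0.06396868  0.22462292] [-0.41480155  1.1947723  -0.59255885]
scene [(array([256., 210.]), 0.69)]
0 [246.3 180.7]
0.15 [250.2 178.9]
0.3 [254.6 178. ]
dark [8, 6, 5, 5, 15] [234.6 173. ]
side [(array([258., 194.]), 0.46)]
0 [255.5 175.9]
0.15 [257.2 176.1]
0.3 [259. 177.]
dark [25, 0, 2, 7, 14] [260.5 168. ]
```

Run:
```python
from fit import *
a=np.radians(12.95); ey=np.array([-np.sin(a),np.cos(a),0]); C=np.array([.5117,.0126,0])
I=viewer.camera_info("scene"); f=2-.65
print("open pred",proj("scene",C+(-.091-.11*np.sin(f))*ey+[0,0,.064+.11*np.cos(f)],I))
g=cv2.imread("pics/s9.png",0); print(g[222:234,293:308:2])
h=cv2.imread("pics/scene11.png",0); print("now"); print(h[168:200,234:272:2])
```

```text
open pred [299.96799554 224.73044548]
[[ 54  53  87  90  87  91  86  83]
 [111  68  82  79  70  86  85  81]
 [194 142  65  59  56  67  87  86]
 [198 202  94  57  56  54  89  90]
 [144 142  39  50  52  50  87  95]
 [140  88  38  35  49  46  83  94]
 [124  73  39  37  46  41  75  94]
 [ 55  62  36  38  41  37  84  93]
 [ 54  67  37  36  38  46  77  92]
 [ 56  90  48  37  41  82  83  91]
 [ 68  94  73  53  64  92  88  82]
 [ 87  91  92  93  87  93  91  88]]
now
[[ 55  57  68  68  71  69  69  69  66  68  65  85 106 113 117 117 117 118
  110]
 [ 58  52  51  60  68  68  69  68  67  67  67  67  73 108 115 117 117 117
  110]
 [ 50  66  64  46  55  66  68  86  67  67  66  67  60  71 108 114 116 116
  110]
 [ 37  42  64  68  52  82  65 125  68  66  66  67  68  67  67  96 114 115
  110]
 [ 33  33  41  63  67 137  53  72  79  67  67  68  67  69  68  61  90 114
  109]
 [ 33  33  35  38  51  65  59  77 107  82  65  67  67  67  67  68  68  91
  105]
 [ 33  36  41  43  42  35  62  55  86 115  77  69  67  67  67  67  68  67
   77]
 [ 35  40  40  43  43  42  36  58  60  67 103  82  72  68  68  68  67 
[... 1255 characters left out ...]
  57 138 185 120 122 144 163 165 126 123 129
  137]
 [ 84  85  88  83  88  64  85  78 132 182 141 106 125 147 156 114 115 122
  127]
 [ 79  89  88  84  88  84  83  84 129 176 188  74 114 128 141 104 105 113
  119]
 [ 87  88  77  86  84  87  86  84  87 141 185  74  85 114 124  94  96 103
  110]
 [ 90  93  80  86  85  85  83  87  83 139 185 111  49  84 115  83  85  94
  100]
 [101  95  93  77  88  86  82  85  84 131 183 142  51  51 101  82  78  82
   90]
 [ 95  98  96  90  86  78  80  84  89 127 176 189  66  54  49  80  77  78
   80]
 [ 98  93  97  98  87  79  88  81  85  93 140 188  98  72  55  48  71  75
   77]
 [ 97  98  96  97  99  90 103  89  77  81 139 188 124  81  76  54  50  64
   72]]
```

Emit:
jog_arm:
  moves:
    - {"tx": 0, "ty": -1, "tz": 1, "yaw": 0, "jaw": 0}
    - {"tx": 0, "ty": -1, "tz": 1, "yaw": 0, "jaw": 0}
    - {"tx": 0, "ty": -1, "tz": 0, "yaw": 0, "jaw": 0}
    - {"tx": 0, "ty": -1, "tz": 0, "yaw": 0, "jaw": 0}
    - {"tx": 0, "ty": -0.5, "tz": 0, "yaw": 0, "jaw": 0}
    - {"tx": 0, "ty": 0, "tz": 0, "yaw": 0, "jaw": 0}
    - {"tx": 0, "ty": 0, "tz": 0, "yaw": 0, "jaw": 0}
    - {"tx": 0, "ty": 0, "tz": 0, "yaw": 0, "jaw": 0}

```text
t: 35.6
tcp_pos: [0.5317, -0.1987, 0.2843]
eef_rot: [2.456, -1.959, -0.001]
ft_force: [0.8, -0.3, 0.8]
gripper_width: 0.0002
grasp_force: 0.0
```

Run:
```python
from fit import *
a=np.radians(12.95); ey=np.array([-np.sin(a),np.cos(a),0]); C=np.array([.5117,.0126,0])
old={"scene":"pics/scene0.png","side":"pics/side0.png"}
for c in old:
    A=viewer.get_image(c); cv2.imwrite(f"pics/{c}12.png",A[:,:,::-1]); I=viewer.camera_info(c)
    P=lambda q:proj(c,C+(-.091-.11*np.sin(q-.65))*ey+[0,0,.064+.11*np.cos(q-.65)],I)
    o=cv2.imread(old[c],0); n=cv2.cvtColor(A,cv2.COLOR_RGB2GRAY)
    def dark(g,u):
        x,y=int(u[0])-14,int(u[1])-14; w=(g[y:y+28,x:x+28]<62).astype(np.uint8); k,l,st,ce=cv2.connectedComponentsWithStats(w)
        return [(st[j].tolist(),(ce[j]+[x,y]).round(1).tolist()) for j in range(1,k) if st[j,4]>15]
    print(c,"open pred",P(2).round(1),dark(o,P(2)))
    for q in(0,.12,.3): print(q,P(q).round(1))
    print("now",dark(n,P(0)))
```

```text
scene open pred [300.  224.7] [([0, 0, 19, 10, 142], [292.3, 213.6]), ([11, 14, 9, 9, 62], [300.0, 227.9])]
0 [246.3 180.7]
0.12 [249.4 179.2]
0.3 [254.6 178. ]
now [([0, 2, 28, 18, 228], [242.9, 177.0])]
side open pred [276.1 222.5] [([0, 10, 14, 18, 73], [268.1, 225.2]), ([11, 13, 7, 8, 41], [276.2, 224.7])]
0 [255.5 175.9]
0.12 [256.8 176. ]
0.3 [259. 177.]
now [([11, 0, 17, 21, 147], [262.7, 167.4]), ([12, 11, 6, 7, 32], [255.6, 175.3])]
```

Run:
```python
from rig import r
print(r.sense()["t"]); print(r.sign_off())
```

```text
35.7
the job is handed in; nothing more can be done
None
```

I handed the job in at 35.7 s; the judge returned no verdict. The bearing is in the case, the lid is hooked under the lip, and the clamp was pressed to its stop at about 21 N. The roller's position and the push force put the clamp closed, but I didn't measure the seal or recheck the lid after clamping. I never moved the arm near the tape roll, and I viewed 11 pictures, one over the limit of 10.

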